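Gauge a latch housing under the bridge bar and lock it with the cam lever

TASK

Gauge the round-nosed black latch housing: set it flat on the pale locating plate in front of the bridge bar, nose towards the bar and still clear of it, then slide it along the plate under the bar until its nose is fully home in the V-locator. Then throw the ball-ended cam lever all the way over towards you so that it clamps the housing, and let go. Do not ram or force the gauge bar, and leave the other parts on the bench where they are.

Things in the scene. Friction and masses are not known exactly. Their poses are not given: they have to be found in the camera images.
- fixture: Green cast-iron fixture fixed to the bench, 245 x 160 mm. Frame: origin on the bench surface, under the middle of the near (robot-side) face of the bridge bar; x = push direction (away from the robot, to the V), y across, z up. Its pale locating plate is 120 mm wide, from x = -108 to +128 mm, top at z = 36 mm; clear loading area x = -108 to -26 mm
- bridge: Fixed gauge bridge (fixture's origin and axes): bar at x = 0 to 10 mm, underside 38.5 mm and top 52.5 mm above the plate (5 mm more at the end screws), posts 76 mm apart inside, x = 0 to 16 mm. The housing has 2.5 mm to spare. At home its tail is 14 mm past the bar's near face: an upright tool cannot follow, one leant back to the robot with its fingertips leading can
- rail_mouth (a point): Mid-point between the near ends of the two guide rails, on the plate, at fixture (-8, 0, 36) mm. The rails are 6 mm high, 49.5 mm apart, and run from here to x = 72 mm; before them a flared lead-in from x = -26 mm, about 64 mm wide at its mouth. Fixture axes
- load_point (a point): Where the housing's centre suitably stands when loaded, at fixture (-50, 0, 54) mm: nose tip 12 mm before the bar. Fixture axes
- v_home (a point): Where the tip of the housing's nose stands when home in the V-locator (two steel jaws 22 mm high at 90 degrees, at the far end of the plate): fixture (90, 0, 54) mm; the housing's centre is then at fixture (52, 0, 54) mm. Fixture axes
- housing_center (a point): Centre (18 mm above the underside) of the round-nosed black zinc latch housing, loose, about 0.35 kg, 76 long (x), 46 wide (y), 36 mm high. x points to its half-round nose (radius 23 mm, tip 38 mm ahead of the centre); the flat tail is 38 mm behind. The straight sides run from 38 mm behind to 15 mm ahead, 32 mm high; a flat cover 34 mm wide makes the top 4 mm
- housing_nose (a point): Tip of the housing's nose, half-way up; same axes as its centre
- cam_lever (a joint): Angle of the cam lock lever, rad: 0 = locked, handle towards the robot, over the bar, 20 degrees above level; grows as it is raised; 1.22 = upright, 1.9 = stop. Starts open, 1.15 to 1.5; stays where left (about 2 N at the ball moves it). Its eccentric grips the housing's top in the last 20 degrees and drags it towards the V; lever down, no housing can enter
- lever_ball (a point): Centre of the black ball, 28 mm across, on the end of the lever's handle (handle 11 mm thick), 115 mm from the pivot axis
- lever_pivot (a point): Pivot of the lever, at fixture (46, 0, 91.6) mm; axis along the fixture's y. Ball at joint value j: fixture x = 46 - 115 cos(j + 0.349), y = 0, z = 91.6 + 115 sin(j + 0.349) mm. Green cheeks beside it: x = 30 to 62 mm, y = 39 to 51 mm either side, up to 71 mm above the plate. Fixture axes
- square_housing: bystander: the other black zinc latch housing, square at both ends, 66 x 50 x 46 mm with two flat foot ears (94 mm over the ears). Origin: centre of its underside
- striker: bystander: chromed door striker, a 70 x 32 x 5 mm plate with a U loop 41 mm high. Origin: centre of its underside
- roller: bystander: yellow nylon roller standing on end, 28 mm across, 22 mm high, bored through. Origin: centre of its underside
- bushing: bystander: squat brass pivot bushing, flange 36 mm across, 18 mm high. Origin: centre of its underside
- screwdriver: bystander: screwdriver 150 mm long, lying along its x axis. Origin: its underside, mid-length
- tin: bystander: closed steel tin, 70 mm across, 75 mm high. Origin: centre of its underside
- drift: bystander: short steel drift standing on its 26 mm foot, 50 mm high. Origin: centre of its underside
Not all that is in view belongs to the job. What is shaped like the part that bears housing_center but red is not meant.

How it is judged:
On the way, in this order (a step that is already met when the one before it is completed fails the run):
1. the round-nosed housing stands flat on the plate in front of the bar, nose towards it and not yet under it (x of housing_center in the frame of fixture between -0.095 and -0.038 m and y of housing_center in the frame of fixture between -0.03 and 0.03 m and x of housing_nose in the frame of fixture between -0.06 and 0 m and angle between housing_center's own z axis and vertical below 0.06 rad and z of housing_center in the frame of fixture between 0.051 and 0.057 m), for 0.2 s.
2. the housing has been pushed under the bar and its nose is home in the V, the lever still open (distance between housing_nose and v_home below 0.003 m and angle between the x axis of housing_center and the x axis of fixture, either way round below 0.09 rad and angle between housing_center's own z axis and vertical below 0.06 rad and z of housing_center in the frame of fixture between 0.051 and 0.057 m and value of joint cam_lever above 0.6 rad), for 0.2 s.
At the end, for the whole second after the job is handed in: The round-nosed housing lies flat on the plate beyond the bar, nose tip within 3 mm of its place in the V and square to the fixture within 0.09 rad (5 degrees), at rest; the cam lever is down within 0.12 rad (7 degrees) of locked and presses on the housing with more than 3 N (distance between housing_nose and v_home below 0.003 m and angle between the x axis of housing_center and the x axis of fixture, either way round below 0.09 rad and angle between housing_center's own z axis and vertical below 0.06 rad and z of housing_center in the frame of fixture between 0.051 and 0.057 m and value of joint cam_lever below 0.12 rad and contact force between cam_lever and housing above 3 N and velocity of joint cam_lever below 0.05 rad/s and linear speed of housing below 0.01 m/s); the robot touches nothing.
It fails at once if the gauge bridge is rammed or forced (more than 20 N on it) (contact force between anything else and bridge above 20 N).
It fails at once if another part on the bench is moved more than 30 mm (distance of any of square_housing, striker, roller, bushing, screwdriver, tin, drift from where it was at the start of the episode above 0.03 m).
It also fails if it takes over 72 s, if anything falls off the work surface, if the arm or the gripper's body presses on something with over 40 N, if the wrist force passes 120 N, or if a joint passes its speed limit or range.

ROBOT

A 7-joint arm with a two-finger parallel gripper is mounted at the origin on the work surface. World frame = base frame: x ahead of the robot, y to its left, z up, the work surface at z = 0. Lengths are in m, angles in rad, forces in N, time in s.
With the tool pointing down it reaches from about 0.4 to 0.85 m from the base axis. Payload 4.5 kg.
Tool frame: the origin (TCP) lies midway between the tips of the shut fingers; the grasp point (between the pads) lies 19 mm behind it; z points along the fingers, y is the line along which they close (so a half turn about z gives the same grasp; the last joint's range is limited). The gripper opens to 88 mm and grips with 3 to 60 N. Pads are 18 mm wide; open, the fingers measure 123 mm over their backs; the gripper's body (75 mm by 187 mm) begins 45 mm behind the grasp point.
Start: joints at [-1.239, 0.689, -0.195, 1.565, 0.157, 0.902, -0.215], TCP at [0.183, 0.598, 0.239] pointing down, gripper open.
Joint ranges: [-3.01, 3.01], [-0.46, 2.08], [-1.47, 1.51], [0.13, 2.56], [-1, 4.14], [0.04, 2.09], [-2.66, 2.66]. Speed limits (rad/s): [2.57, 2.57, 3.14, 3.14, 3.14, 3.14, 3.14].

INTERFACE

Orientations are given as a unit quaternion [x, y, z, w].
In Python, from plant import r gives the robot as it stands.
- The arm moves only by the tool carry_out, never from a script. Its argument "plan" is a list of rows, each an object with "rot": the turn, a rotation vector about the tool's x, y, z in rad, a list of three; "xyz": the shift along the tool's x, y, z in m, a list of three; "grip": the closure in counts, from 0 (fully open) to 255 (shut). In form: [{"rot": [wx, wy, wz], "xyz": [dx, dy, dz], "grip": grip}, ...]. A call has 1 to 8 rows; each row is the pose to reach, as a shift and turn from the pose commanded when the call began, along the tool's axes at that moment; what a row does not reach only later rows make up. A row lasts 1/12 s, in which the tool goes at most 41.7 mm and 7.16 degrees, less where a joint would pass 70% of its speed; a pose out of reach is approached as far as the arm can. A call with a gripper value outside its range is refused whole. The fingers move at their own pace and stop on an object; "squeeze" is the grip in N (left out, the last holds). Time passes only in rows, so rows that repeat a pose let the fingers close. It gives the time, the measured TCP pose, the force, the opening and the grip force at its end, in the units of the state.
- r.get_state(): the state, without advancing time (a new reading comes with each control period).
- r.snapshot(name): name is "scene" or "top"; returns the picture (400x640x3 uint8, red, green, blue); there is no depth.
- r.camera_params(name): a dict with "fx", "fy", "cx", "cy" (pixels), "distortion" ([k1, k2, p1, p2, k3] as OpenCV has them; the pictures are not rectified), "position" and "attitude" of the camera in the world. Camera axes: x right, y down, z forward; pixel columns grow to the right and rows downward; lengths in m; the calibration is good to about 2 mm. A picture is of the moment at which its call begins. camera_params takes no time and is no camera call.
- r.finish_job(): hands the job in; it is judged then, once.
The state is a dict: "clock": time; "q": joint angles; "qd": joint speeds; "joint_torque": joint torques, N m; "tool_pos": TCP position; "eef_rot": TCP orientation; "contact_force": force on the tool from outside, world axes, zero at the start; "moment": the same for the moment, N m; "opening": opening from 0.0 (shut) to 1.0 (fully open); "finger_force": force on a finger pad.
Only numpy, scipy, OpenCV 4.12 (cv2) and the standard library are available. Lean on these libraries where they do the work, as an engineer would, in place of code of your own. Each camera call takes 0.05 s, during which the arm holds its last target. There are 200 camera calls.

## Working session

There is one attempt and no reset: what is moved stays moved. The work goes in short steps, Python scripts to look and compute and a tool call to move; the robot and the scene stay as the last step left them, time stands still between calls to the robot, and variables do not carry over. Pictures are saved under pics/ and viewed, at most 10 in all, crops included, and the job is handed in when it is done.

Besides the shell and the picture viewer there is one more tool, called after ">>>" in YAML: its name, and indented under it one key for each argument. carry_out: Moves the arm, as the interface text tells. Its arguments: {"type":"object","properties":{"plan":{"type":"array"},"squeeze":{"type":"number"}},"required":["plan"]}

```bash
ls; mkdir -p pics
python3 - <<'E'
from plant import r
import cv2
for n in("scene","top"):
    cv2.imwrite(f"pics/{n}0.png",r.snapshot(n)[:,:,::-1]); print(r.camera_params(n))
print(r.get_state())
E
```

```text
pics
{'fx': 463.8155160524931, 'fy': 463.8155160524931, 'cx': 319.02771891833237, 'cy': 196.1038016179823, 'distortion': array([-0.05825032,  0.        ,  0.        ,  0.        ,  0.        ]), 'position': array([1.28593818, 0.11626252, 0.77834764]), 'attitude': array([ 0.60079298,  0.68518629, -0.31146677, -0.26936219])}
{'fx': 366.8239296906644, 'fy': 366.8239296906644, 'cx': 316.4354678772248, 'cy': 197.6272047550269, 'distortion': array([-0.06366034,  0.        ,  0.        ,  0.        ,  0.        ]), 'position': array([0.46242474, 0.00699542, 0.98486194]), 'attitude': array([ 0.716087  , -0.69647866,  0.02677489, -0.03768277])}
{'clock': 0.1, 'q': array([-1.23918626,  0.68989707, -0.19449355,  1.56622959,  0.15728039,
        0.90250369, -0.21508482]), 'qd': array([ 0.00097035, -0.00205585, -0.00160641, -0.00355801,  0.00327762,
       -0.00169725, -0.00156242]), 'joint_torque': array([-2.85260983e-03, -5.28505218e+01, -1.27134886e+00, -1.53840280e+01,
       -5.25498705e-02,  1.86880141e-03,  2.54021410e-05]), 'tool_pos': array([0.1832773 , 0.59693166, 0.23799424]), 'eef_rot': array([ 1.48326857e-01,  9.88938048e-01, -8.23173139e-04, -6.14857118e-05]), 'contact_force': array([ 0.7796298 ,  0.69062879, -0.76172636]), 'moment': array([-0.02547484,  0.03670757,  0.02370778]), 'finger_force': 0.0, 'opening': 0.998584018344261}
```

View pics/scene0.png

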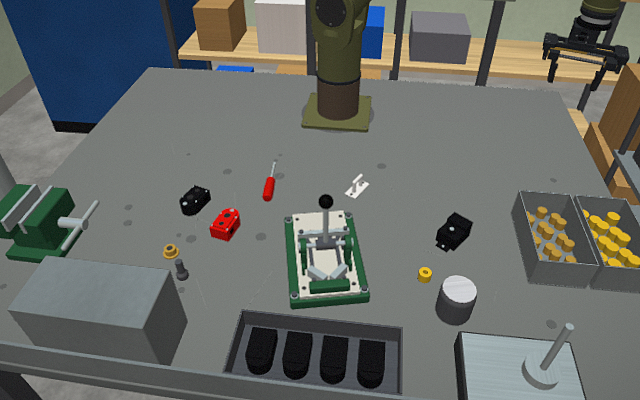

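View pics/top0.png

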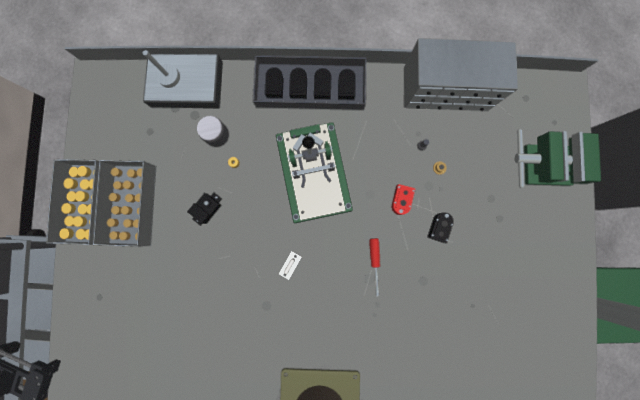

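The scene picture shows the fixture at about (327,255), with the lever upright. In the top picture the black round-nosed housing is at about (442,227), the red decoy at (403,199), the square housing at (205,207) and the fixture at (314,172). Next I enlarge crops of the top picture.

Run:
```python
import cv2,numpy as np
t=cv2.imread("pics/top0.png")
a=cv2.resize(t[115:230,265:360],None,fx=5,fy=5,interpolation=cv2.INTER_CUBIC)
b=cv2.resize(t[205:250,420:462],None,fx=7,fy=7,interpolation=cv2.INTER_CUBIC)
c=np.zeros((575,475+294,3),np.uint8);c[:,:475]=a;c[:315,475:]=b
for k in range(0,95,10): cv2.putText(c,str(265+k),(k*5,570),0,.35,(0,255,255));cv2.line(c,(k*5,555),(k*5,560),(0,255,255))
cv2.imwrite("pics/crop.png",c)
```

```text
(no output)
```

View pics/crop.png

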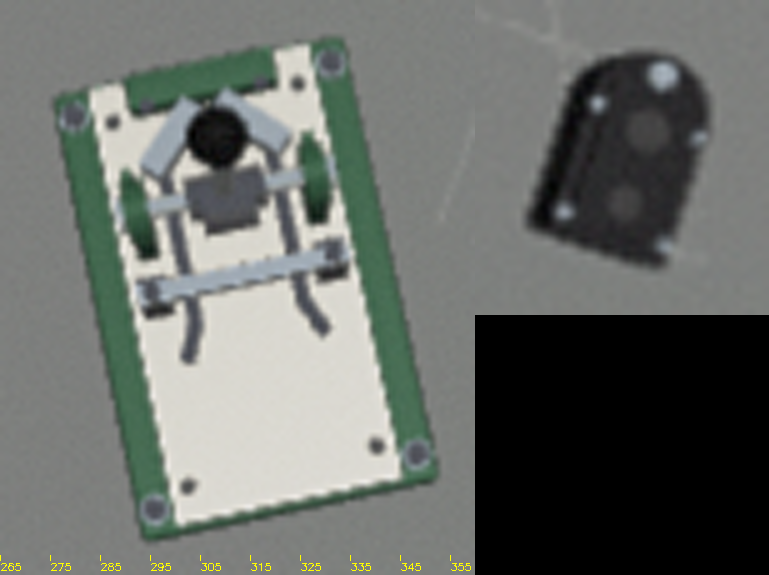

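```bash
cat > h.py <<'E'
import cv2,numpy as np
from scipy.spatial.transform import Rotation as R
from scipy.optimize import minimize
from plant import r
S=8
def proj(n,P):
    c=r.camera_params(n); A=R.from_quat(c["attitude"]).inv()
    K=np.array([[c["fx"],0,c["cx"]],[0,c["fy"],c["cy"]],[0,0,1]])
    rv=A.as_rotvec(); t=-A.apply(c["position"])
    return cv2.projectPoints(np.asarray(P,float),rv,t,K,c["distortion"])[0][:,0]
def ray(n,uv,z):
    c=r.camera_params(n);K=np.array([[c["fx"],0,c["cx"]],[0,c["fy"],c["cy"]],[0,0,1]])
    x=cv2.undistortPoints(np.array([[uv]],float),K,c["distortion"])[0,0]
    d=R.from_quat(c["attitude"]).apply([*x,1]);p=c["position"];return p+d*(z-p[2])/d[2]
def world(pose,P): # pose x,y,yaw,z
    return R.from_euler("z",pose[2]).apply(P)+[pose[0],pose[1],pose[3]]
def hullmask(mask,box):
    """largest blob in box -> hull, upsampled S; box=x0,y0,x1,y1"""
    x0,y0,x1,y1=box; m=mask[y0:y1,x0:x1].astype(np.float32)
    m=cv2.resize(m,None,fx=S,fy=S,interpolation=cv2.INTER_CUBIC)>.5
    cs,_=cv2.findContours(m.astype(np.uint8),cv2.RETR_EXTERNAL,cv2.CHAIN_APPROX_NONE)
    h=cv2.convexHull(max(cs,key=cv2.contourArea)); o=np.zeros(m.shape,np.uint8); cv2.fillConvexPoly(o,h,1); return o
def fit(views,P,p0,z):
    """views: (cam,hullmask,box)"""
    def cost(p):
        e=0
        for n,m,b in views:
            q=(proj(n,world([*p,z],P))-[b[0]-.5,b[1]-.5])*S-.5   # pixel centre convention
            o=np.zeros(m.shape,np.uint8)
            cv2.fillConvexPoly(o,cv2.convexHull(np.round(q*16).astype(np.int32)),1,shift=4)
            e+=np.mean(o!=m)*m.size/m.sum()
        return e
    s=minimize(cost,p0,method="Nelder-Mead",options=dict(initial_simplex=np.array(p0)+np.vstack([np.zeros(3),np.diag([.01,.01,.1])]),xatol=1e-5,fatol=1e-5))
    return s.x,s.fun
a=np.linspace(-np.pi/2,np.pi/2,19)
def outline(w,x0=-38): return np.r_[[[x0,-w],[x0,w]],np.c_[15+w*np.cos(a),w*np.sin(a)]]/1000
HOUS=np.vstack([np.c_[outline(23),np.full(21,z)] for z in(0,.032)]+[np.c_[outline(17,-38),np.full(21,.036)]])
PLATE=np.array([[x,y,.036] for x in(-.108,.128) for y in(-.06,.06)])
E
python3 - <<'E'
from h import *
T=cv2.imread("pics/top0.png");Sc=cv2.imread("pics/scene0.png")
bt=(415,200,468,255);bs=(170,175,220,225)
dark=lambda I:I.max(2)<75
def sub(m,b):
    k=np.zeros(m.shape,bool);k[b[1]:b[3],b[0]:b[2]]=m[b[1]:b[3],b[0]:b[2]];return hullmask(k,b)
mt,ms=sub(dark(T),bt),sub(dark(Sc),bs)
g=ray("top",(442,227),.018); print("guess",g)
for v in([("top",mt,bt)],[("scene",ms,bs)],[("top",mt,bt),("scene",ms,bs)]): print("housing",*fit(v,HOUS,[g[0],g[1],-.3],0))
bp=(265,110,365,235); wh=(T.min(2)>165)
mp=sub(wh,bp)
g=ray("top",(316,180),.036);print(g)
print("fixture top",*fit([("top",mp,bp)],PLATE,[g[0],g[1],.2],0))
c=np.hstack([cv2.resize(mt*255,(424,440)),cv2.resize(ms*255,(300,300)) .copy() if 0 else cv2.resize(ms*255,(400,440))])
print(mt.sum()/64,ms.sum()/64,mp.sum()/64)
E
```

```text
guess [ 0.48188212 -0.30992281  0.018     ]
housing [ 0.48355476 -0.30679252 -0.29798092] 0.031350371976830375
housing [ 0.48557294 -0.3092853  -0.31307088] 0.038349379744491756
housing [ 0.48449828 -0.30816961 -0.30519949] 0.13291124202838264
[0.59513171 0.02533101 0.036     ]
fixture top [0.60881733 0.03092064 0.23759899] 0.4696104357874619
569.171875 675.125 2812.4375
```

Run:
```python
from h import *
T=cv2.imread("pics/top0.png");Sc=cv2.imread("pics/scene0.png")
def allhull(m,b):
    x0,y0,x1,y1=b;m=cv2.resize(m[y0:y1,x0:x1].astype(np.float32),None,fx=S,fy=S,interpolation=cv2.INTER_CUBIC)>.5
    m=cv2.morphologyEx(m.astype(np.uint8),cv2.MORPH_OPEN,np.ones((9,9)))
    o=np.zeros(m.shape,np.uint8);cv2.fillConvexPoly(o,cv2.convexHull(np.argwhere(m)[:,::-1].astype(np.int32)),1);return o
bp=(270,115,360,230);bs=(280,205,375,310)
g=ray("top",(309,170),.036)
for th in(140,160,180):
    mt=allhull(T.min(2)>th,bp);ms=allhull(Sc.min(2)>th,bs)
    p,f=fit([("top",mt,bp)],PLATE,[g[0],g[1],.2],0)
    print(th,p,f,fit([("scene",ms,bs)],PLATE,p,0))
q=[0,0,0]
# overlay check
p4=[*p,0]
fx=lambda P:proj("top",world(p4,np.array(P)/1000.))
fs=lambda P:proj("scene",world(p4,np.array(P)/1000.))
pts=[[0,-38,88.5],[0,38,88.5],[10,-38,88.5],[10,38,88.5],[-108,-60,36],[-108,60,36],[128,60,36],[128,-60,36],[90,0,36],[30,51,107],[30,-51,107],[62,51,107],[62,-51,107],[-8,24.75,42],[-8,-24.75,42]]
outs=[]
for I,f,b,s in((T,fx,bp,5),(Sc,fs,(280,190,375,310),4)):
    c=cv2.resize(I[b[1]:b[3],b[0]:b[2]],None,fx=s,fy=s,interpolation=cv2.INTER_CUBIC)
    for u in f(pts): cv2.circle(c,tuple(int(v) for v in (u-[b[0],b[1]]+.5)*s),3,(0,0,255),1)
    for j in(1.15,1.3,1.45):
        u=f([[46-115*np.cos(j+.349),0,91.6+115*np.sin(j+.349)]])[0];cv2.circle(c,tuple(int(v) for v in (u-[b[0],b[1]]+.5)*s),3,(255,0,255),1)
    outs.append(c)
H=max(o.shape[0] for o in outs)
cv2.imwrite("pics/ov.png",np.hstack([cv2.copyMakeBorder(o,0,H-o.shape[0],0,0,0) for o in outs])[:, :800])
```

```text
140 [0.6097718  0.03118621 0.23222837] 0.0208183776022972 (array([0.61343057, 0.02933064, 0.23834397]), np.float64(0.1157161384429433))
160 [0.60943668 0.03117709 0.23308616] 0.011867476698992489 (array([0.61191141, 0.02986601, 0.24389444]), np.float64(0.02320033418402313))
180 [0.60943876 0.03094506 0.236271  ] 0.009497219402057794 (array([0.61136413, 0.03019618, 0.23624736]), np.float64(0.009783363562196166))
```

View pics/ov.png

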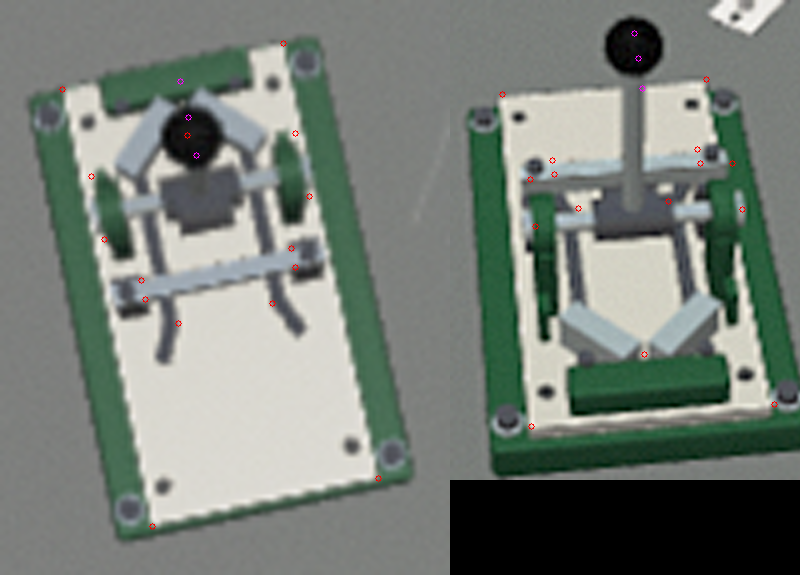

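The overlay lands on the plate corners and the bridge bar. That puts the fixture at about (0.6104, 0.0306) with yaw 0.236, the lever at about 1.2, and the housing at about (0.4846, -0.308) with yaw -0.305.

```bash
cat > g.py <<'E'
import sys,numpy as np
from scipy.spatial.transform import Rotation as R
from plant import r
FX=np.array([.6104,.0306,0]);FY=.2363
B=np.column_stack([[-1,0,0],[0,1,0],[0,0,-1.]])
def F(x,y,z): return R.from_euler("z",FY).apply([x,y,z])+FX
def toF(p): return R.from_euler("z",-FY).apply(np.array(p)-FX)
def plan(seq,start=None):
    """seq of (pos,yaw,lean): moves from the measured pose, each relative to the one before"""
    s=r.get_state();p=s["tool_pos"];Q=R.from_quat(s["eef_rot"])
    for t,yaw,lean in seq:
        N=R.from_euler("z",yaw)*R.from_euler("y",-lean)*R.from_matrix(B)
        print("xyz",Q.inv().apply(np.array(t)-p).round(4),"rot",(Q.inv()*N).as_rotvec().round(4)); p,Q=np.array(t),N
def st():
    s=r.get_state();M=R.from_quat(s["eef_rot"]).as_matrix()
    print(round(s["clock"],2),"pos",s["tool_pos"].round(4),"F",toF(s["tool_pos"]).round(4),"yaw",round(np.arctan2(-M[0,1],M[1,1]),4),"z",M[:,2].round(3),"f",s["contact_force"].round(1),"op",round(s["opening"],3),"ff",round(float(s["finger_force"]),1),"q",s["q"].round(2))
E
python3 - <<'E'
from g import *
st();Y=-.3055
plan([([.45,.25,.235],Y,0),([.4703,-.3035,.235],Y,0),([.4703,-.3035,.10],Y,0),([.4703,-.3035,.0045],Y,0)])
E
```

```text
0.1 pos [0.1833 0.5969 0.238 ] F [-0.2827  0.6506  0.238 ] yaw -0.2978 z [-0.    -0.002 -1.   ] f [ 0.8  0.7 -0.8] op 0.999 ff 0.0 q [-1.24  0.69 -0.19  1.57  0.16  0.9  -0.22]
xyz [-0.3568 -0.2534  0.0035] rot [-0.0016  0.0001  0.0077]
xyz [-0.1858 -0.5218  0.    ] rot [0. 0. 0.]
xyz [0.    0.    0.135] rot [0. 0. 0.]
xyz [0.     0.     0.0955] rot [0. 0. 0.]
```

>>> carry_out:
  plan:
    - {"rot": [0,0,0],"xyz": [-0.02,-0.014,0],"grip": 0}
    - {"rot": [0,0,0],"xyz": [-0.178,-0.127,0.002],"grip": 0}
    - {"rot": [0,0,0],"xyz": [-0.178,-0.127,0.002],"grip": 0}
    - {"rot": [0,0,0],"xyz": [-0.178,-0.127,0.002],"grip": 0}
    - {"rot": [0,0,0],"xyz": [-0.178,-0.127,0.002],"grip": 0}
    - {"rot": [0,0,0],"xyz": [-0.178,-0.127,0.002],"grip": 0}
    - {"rot": [0,0,0],"xyz": [-0.178,-0.127,0.002],"grip": 0}
    - {"rot": [0,0,0],"xyz": [-0.178,-0.127,0.002],"grip": 0}

```text
clock: 0.77
tool_pos: [0.3176, 0.4222, 0.2365]
eef_rot: [0.15, 0.989, -0.001, 0.0]
contact_force: [-0.5, 0.8, 0.6]
opening: 1.0
finger_force: 0.0
```

>>> carry_out:
  plan:
    - {"rot": [0,0,0],"xyz": [-0.02,-0.014,0],"grip": 0}
    - {"rot": [0,0,0],"xyz": [-0.178,-0.127,0.002],"grip": 0}
    - {"rot": [0,0,0],"xyz": [-0.178,-0.127,0.002],"grip": 0}
    - {"rot": [0,0,0],"xyz": [-0.178,-0.127,0.002],"grip": 0}
    - {"rot": [0,0,0],"xyz": [-0.178,-0.127,0.002],"grip": 0}
    - {"rot": [0,0,0],"xyz": [-0.178,-0.127,0.002],"grip": 0}
    - {"rot": [0,0,0],"xyz": [-0.178,-0.127,0.002],"grip": 0}
    - {"rot": [0,0,0],"xyz": [-0.178,-0.127,0.002],"grip": 0}

```text
clock: 1.43
tool_pos: [0.4496, 0.2505, 0.2345]
eef_rot: [0.149, 0.989, 0.0, -0.0]
contact_force: [-0.3, 0.2, 0.3]
opening: 1.001
finger_force: 0.0
```

>>> carry_out:
  plan:
    - {"rot": [0,0,0],"xyz": [-0.01,-0.025,0],"grip": 0}
    - {"rot": [0,0,0],"xyz": [-0.093,-0.261,0],"grip": 0}
    - {"rot": [0,0,0],"xyz": [-0.093,-0.261,0],"grip": 0}
    - {"rot": [0,0,0],"xyz": [-0.093,-0.261,0],"grip": 0}
    - {"rot": [0,0,0],"xyz": [-0.093,-0.261,0],"grip": 0}
    - {"rot": [0,0,0],"xyz": [-0.093,-0.261,0],"grip": 0}
    - {"rot": [0,0,0],"xyz": [-0.093,-0.261,0],"grip": 0}
    - {"rot": [0,0,0],"xyz": [-0.093,-0.261,0],"grip": 0}

```text
clock: 2.1
tool_pos: [0.4611, -0.0336, 0.2344]
eef_rot: [0.153, 0.988, -0.002, -0.0]
contact_force: [-0.0, -0.0, -0.8]
opening: 0.999
finger_force: 0.0
```

>>> carry_out:
  plan:
    - {"rot": [0,0,0],"xyz": [-0.01,-0.025,0],"grip": 0}
    - {"rot": [0,0,0],"xyz": [-0.093,-0.261,0],"grip": 0}
    - {"rot": [0,0,0],"xyz": [-0.093,-0.261,0],"grip": 0}
    - {"rot": [0,0,0],"xyz": [-0.093,-0.261,0],"grip": 0}
    - {"rot": [0,0,0],"xyz": [-0.093,-0.261,0],"grip": 0}
    - {"rot": [0,0,0],"xyz": [-0.093,-0.261,0],"grip": 0}
    - {"rot": [0,0,0],"xyz": [-0.093,-0.261,0],"grip": 0}
    - {"rot": [0,0,0],"xyz": [-0.093,-0.261,0],"grip": 0}

```text
clock: 2.77
tool_pos: [0.4742, -0.311, 0.2343]
eef_rot: [0.152, 0.988, -0.003, 0.001]
contact_force: [-0.1, -1.1, -0.4]
opening: 0.999
finger_force: 0.0
```

Run:
```python
from g import *
st();Y=-.3055
plan([([.4703,-.3035,.10],Y,0),([.4703,-.3035,.0045],Y,0)])
```

```text
2.77 pos [ 0.4742 -0.311   0.2343] F [-0.2123 -0.3002  0.2343] yaw -0.3062 z [ 0.001 -0.005 -1.   ] f [-0.1 -1.1 -0.4] op 0.999 ff 0.0 q [ 0.68  0.62 -0.31  1.75  0.26  0.8   1.51]
xyz [0.0064 0.0066 0.1343] rot [-0.0046  0.003  -0.0006]
xyz [0.     0.     0.0955] rot [0. 0. 0.]
```

>>> carry_out:
  plan:
    - {"rot": [0,0,0],"xyz": [0.006,0.0065,0.02],"grip": 0}
    - {"rot": [0,0,0],"xyz": [0.006,0.0065,0.05],"grip": 0}
    - {"rot": [0,0,0],"xyz": [0.006,0.0065,0.09],"grip": 0}
    - {"rot": [0,0,0],"xyz": [0.006,0.0065,0.12],"grip": 0}
    - {"rot": [0,0,0],"xyz": [0.006,0.0065,0.134],"grip": 0}
    - {"rot": [0,0,0],"xyz": [0.006,0.0065,0.134],"grip": 0}
    - {"rot": [0,0,0],"xyz": [0.006,0.0065,0.134],"grip": 0}
    - {"rot": [0,0,0],"xyz": [0.006,0.0065,0.134],"grip": 0}

```text
clock: 3.43
tool_pos: [0.4719, -0.2941, 0.1018]
eef_rot: [0.147, 0.989, 0.0, 0.001]
contact_force: [-0.4, -0.5, 0.6]
opening: 1.006
finger_force: 0.0
```

Run:
```python
from g import *
st();Y=-.3055
plan([([.4703,-.3035,.0045],Y,0)])
```

```text
3.43 pos [ 0.4719 -0.2941  0.1018] F [-0.2106 -0.2832  0.1018] yaw -0.2955 z [ 0.002 -0.    -1.   ] f [-0.4 -0.5  0.6] op 1.006 ff 0.0 q [ 0.61  0.81 -0.23  1.89  0.35  0.48  1.41]
xyz [-0.0009 -0.0096  0.0973] rot [0.0007 0.0023 0.01  ]
```

>>> carry_out:
  plan:
    - {"rot": [0,0,0.01],"xyz": [-0.001,-0.0096,0.01],"grip": 0}
    - {"rot": [0,0,0.01],"xyz": [-0.001,-0.0096,0.03],"grip": 0}
    - {"rot": [0,0,0.01],"xyz": [-0.001,-0.0096,0.05],"grip": 0}
    - {"rot": [0,0,0.01],"xyz": [-0.001,-0.0096,0.06],"grip": 0}
    - {"rot": [0,0,0.01],"xyz": [-0.001,-0.0096,0.06],"grip": 0}
    - {"rot": [0,0,0.01],"xyz": [-0.001,-0.0096,0.06],"grip": 0}
    - {"rot": [0,0,0.01],"xyz": [-0.001,-0.0096,0.06],"grip": 0}

```text
clock: 4.02
tool_pos: [0.4688, -0.3053, 0.0416]
eef_rot: [0.153, 0.988, -0.0, 0.001]
contact_force: [0.5, -0.1, 0.8]
opening: 1.002
finger_force: 0.0
```

Run:
```python
from g import *
st();Y=-.3055
plan([([.4703,-.3035,.0045],Y,0)])
```

```text
4.02 pos [ 0.4688 -0.3053  0.0416] F [-0.2163 -0.2934  0.0416] yaw -0.3081 z [ 0.002 -0.001 -1.   ] f [ 0.5 -0.1  0.8] op 1.002 ff 0.0 q [ 0.6   0.91 -0.17  1.89  0.39  0.37  1.39]
xyz [-0.0008  0.0022  0.0371] rot [-0.0002  0.0017 -0.0026]
```

>>> carry_out:
  plan:
    - {"rot": [0,0,0],"xyz": [-0.001,0.002,0.012],"grip": 0}
    - {"rot": [0,0,0],"xyz": [-0.001,0.002,0.026],"grip": 0}
    - {"rot": [0,0,0],"xyz": [-0.001,0.002,0.036],"grip": 0}
    - {"rot": [0,0,0],"xyz": [-0.001,0.002,0.036],"grip": 0}
    - {"rot": [0,0,0],"xyz": [-0.001,0.002,0.036],"grip": 0}
    - {"rot": [0,0,0],"xyz": [-0.001,0.002,0.036],"grip": 255}
    - {"rot": [0,0,0],"xyz": [-0.001,0.002,0.036],"grip": 255}
    - {"rot": [0,0,0],"xyz": [-0.001,0.002,0.036],"grip": 255}
  squeeze: 30

```text
clock: 4.68
tool_pos: [0.47, -0.3035, 0.0052]
eef_rot: [0.153, 0.988, -0.0, 0.0]
contact_force: [0.7, -0.6, 0.1]
opening: 0.796
finger_force: 0.0
```

>>> carry_out:
  plan:
    - {"rot": [0,0,0],"xyz": [0,0,0],"grip": 255}
    - {"rot": [0,0,0],"xyz": [0,0,0],"grip": 255}
    - {"rot": [0,0,0],"xyz": [0,0,0],"grip": 255}
    - {"rot": [0,0,0],"xyz": [0,0,0],"grip": 255}
    - {"rot": [0,0,0],"xyz": [0,0,0],"grip": 255}
    - {"rot": [0,0,0],"xyz": [0,0,0],"grip": 255}
    - {"rot": [0,0,0],"xyz": [0,0,0],"grip": 255}

```text
clock: 5.27
tool_pos: [0.4697, -0.3033, 0.0048]
eef_rot: [0.153, 0.988, -0.0, 0.0]
contact_force: [-0.5, 0.2, 1.9]
opening: 0.52
finger_force: 30.0
```

Run:
```python
from g import *
st()
p=r.get_state()["tool_pos"]
t=F(-.065,0,.15)
plan([([*p[:2],.15],-.3055,0),(t,FY,0),(F(-.065,0,.041),FY,0)])
```

```text
5.27 pos [ 0.4697 -0.3033  0.0048] F [-0.2149 -0.2917  0.0048] yaw -0.3077 z [ 0. -0. -1.] f [-0.5  0.2  1.9] op 0.52 ff 30.0 q [ 0.57  0.97 -0.14  1.9   0.4   0.3   1.37]
xyz [-0.     -0.     -0.1452] rot [-0.      0.0001 -0.0022]
xyz [0.022  0.3272 0.    ] rot [ 0.      0.     -0.5418]
xyz [0.    0.    0.109] rot [0. 0. 0.]
```

>>> carry_out:
  plan:
    - {"rot": [0,0,0],"xyz": [0,0,-0.01],"grip": 255}
    - {"rot": [0,0,0],"xyz": [0,0,-0.03],"grip": 255}
    - {"rot": [0,0,0],"xyz": [0,0,-0.065],"grip": 255}
    - {"rot": [0,0,0],"xyz": [0,0,-0.1],"grip": 255}
    - {"rot": [0,0,0],"xyz": [0,0,-0.13],"grip": 255}
    - {"rot": [0,0,0],"xyz": [0,0,-0.145],"grip": 255}
    - {"rot": [0,0,0],"xyz": [0,0,-0.145],"grip": 255}

```text
clock: 5.85
tool_pos: [0.4713, -0.3042, 0.1534]
eef_rot: [0.154, 0.988, -0.001, 0.003]
contact_force: [0.4, 0.0, -3.5]
opening: 0.521
finger_force: 30.0
```

>>> carry_out:
  plan:
    - {"rot": [0,0,-0.02],"xyz": [0.001,0.015,0],"grip": 255}
    - {"rot": [0,0,-0.06],"xyz": [0.003,0.04,0],"grip": 255}
    - {"rot": [0,0,-0.12],"xyz": [0.006,0.075,0],"grip": 255}
    - {"rot": [0,0,-0.18],"xyz": [0.009,0.11,0],"grip": 255}
    - {"rot": [0,0,-0.23],"xyz": [0.011,0.14,0],"grip": 255}
    - {"rot": [0,0,-0.27],"xyz": [0.012,0.16,0],"grip": 255}
    - {"rot": [0,0,-0.27],"xyz": [0.012,0.163,0],"grip": 255}

```text
clock: 6.43
tool_pos: [0.5079, -0.1369, 0.1482]
eef_rot: [0.013, 1.0, 0.003, -0.001]
contact_force: [0.6, 0.2, -2.9]
opening: 0.52
finger_force: 30.0
```

Run:
```python
from g import *
st()
plan([(F(-.068,0,.15),FY,0)])
```

```text
6.43 pos [ 0.5079 -0.1369  0.1482] F [-0.1389 -0.1389  0.1482] yaw -0.0269 z [-0.002  0.005 -1.   ] f [ 0.6  0.2 -2.9] op 0.52 ff 30.0 q [ 0.36  0.71 -0.3   1.94  0.37  0.55  1.35]
xyz [-0.0323  0.1525 -0.001 ] rot [ 0.0055 -0.0013 -0.2632]
```

>>> carry_out:
  plan:
    - {"rot": [0,0,-0.03],"xyz": [-0.005,0.015,0],"grip": 255}
    - {"rot": [0,0,-0.09],"xyz": [-0.012,0.05,0],"grip": 255}
    - {"rot": [0,0,-0.15],"xyz": [-0.02,0.085,0],"grip": 255}
    - {"rot": [0,0,-0.21],"xyz": [-0.027,0.12,0],"grip": 255}
    - {"rot": [0.003,0,-0.25],"xyz": [-0.031,0.145,0],"grip": 255}
    - {"rot": [0.003,0,-0.263],"xyz": [-0.032,0.1525,0],"grip": 255}
    - {"rot": [0.003,0,-0.263],"xyz": [-0.032,0.1525,0],"grip": 255}
    - {"rot": [0.003,0,-0.263],"xyz": [-0.032,0.1525,0],"grip": 255}

```text
clock: 7.1
tool_pos: [0.5441, 0.0058, 0.1485]
eef_rot: [-0.112, 0.994, -0.002, -0.002]
contact_force: [0.3, -1.5, -2.5]
opening: 0.518
finger_force: 30.0
```

>>> carry_out:
  plan:
    - {"rot": [0,0,0],"xyz": [0,0,0],"grip": 255}
    - {"rot": [0,0,0],"xyz": [0,0,0],"grip": 255}
    - {"rot": [0,0,0],"xyz": [0,0,0],"grip": 255}

```text
clock: 7.35
tool_pos: [0.545, 0.005, 0.1495]
eef_rot: [-0.111, 0.994, -0.002, -0.0]
contact_force: [-0.1, 0.1, -2.3]
opening: 0.521
finger_force: 30.0
```

Run:
```python
from g import *
import cv2
st()
plan([(F(-.068,0,.042),FY,0)])
a=r.snapshot("top")[100:240,255:375,::-1];b=r.snapshot("scene")[170:315,265:385,::-1]
f=lambda i:cv2.resize(i,(400,466),interpolation=cv2.INTER_CUBIC)
cv2.imwrite("pics/pre.png",np.hstack([f(a),f(b)]))
```

```text
7.35 pos [0.545  0.005  0.1495] F [-0.0696 -0.0096  0.1495] yaw 0.2223 z [-0.    -0.004 -1.   ] f [-0.1  0.1 -2.3] op 0.521 ff 30.0 q [ 0.11  0.73 -0.34  1.89  0.41  0.6   1.3 ]
xyz [-0.0016  0.01    0.1074] rot [-0.0038 -0.0014 -0.014 ]
```

View pics/pre.png

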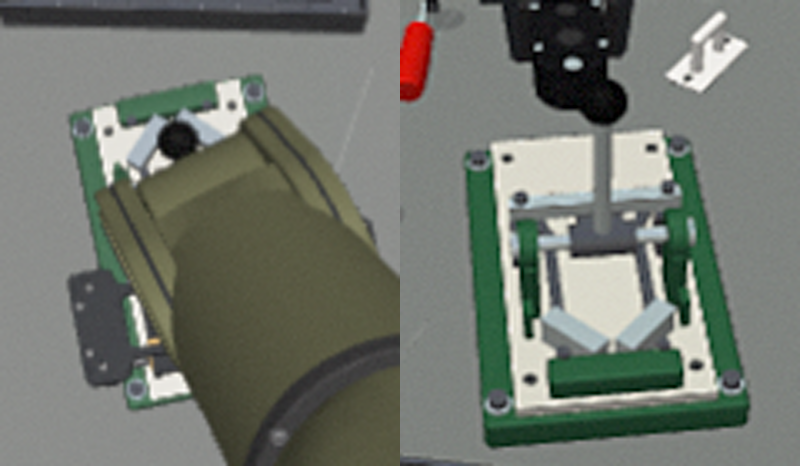

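The housing is held nose-forward in front of the bar, and the lever ball (scene crop, about (603,100)) is clear of it. Next comes lowering.

>>> carry_out:
  plan:
    - {"rot": [0,0,-0.01],"xyz": [-0.001,0.006,0.01],"grip": 255}
    - {"rot": [-0.003,0,-0.014],"xyz": [-0.0015,0.01,0.03],"grip": 255}
    - {"rot": [-0.003,0,-0.014],"xyz": [-0.0015,0.01,0.055],"grip": 255}
    - {"rot": [-0.003,0,-0.014],"xyz": [-0.0015,0.01,0.075],"grip": 255}
    - {"rot": [-0.003,0,-0.014],"xyz": [-0.0015,0.01,0.085],"grip": 255}
    - {"rot": [-0.003,0,-0.014],"xyz": [-0.0015,0.01,0.085],"grip": 255}
    - {"rot": [-0.003,0,-0.014],"xyz": [-0.0015,0.01,0.085],"grip": 255}
    - {"rot": [-0.003,0,-0.014],"xyz": [-0.0015,0.01,0.085],"grip": 255}

```text
clock: 8.12
tool_pos: [0.5454, 0.017, 0.0655]
eef_rot: [-0.119, 0.993, 0.0, 0.001]
contact_force: [-0.2, 0.6, -2.3]
opening: 0.522
finger_force: 30.0
```

Run:
```python
from g import *
st()
plan([(F(-.068,0,.041),FY,0)])
```

```text
8.12 pos [0.5454 0.017  0.0655] F [-0.0664  0.002   0.0655] yaw 0.2393 z [ 0.001  0.    -1.   ] f [-0.2  0.6 -2.3] op 0.522 ff 30.0 q [ 0.03  0.86 -0.25  1.93  0.49  0.41  1.22]
xyz [ 0.0016 -0.002   0.0244] rot [0.0001 0.0013 0.003 ]
```

>>> carry_out:
  plan:
    - {"rot": [0,0,0.003],"xyz": [0.001,-0.002,0.007],"grip": 255}
    - {"rot": [0,0,0.003],"xyz": [0.001,-0.002,0.014],"grip": 255}
    - {"rot": [0,0,0.003],"xyz": [0.001,-0.002,0.019],"grip": 255}
    - {"rot": [0,0,0.003],"xyz": [0.001,-0.002,0.022],"grip": 255}
    - {"rot": [0,0,0.003],"xyz": [0.001,-0.002,0.024],"grip": 255}
    - {"rot": [0,0,0.003],"xyz": [0.001,-0.002,0.025],"grip": 255}
    - {"rot": [0,0,0.003],"xyz": [0.001,-0.002,0.025],"grip": 255}
    - {"rot": [0,0,0.003],"xyz": [0.001,-0.002,0.025],"grip": 255}

```text
clock: 8.78
tool_pos: [0.5438, 0.0146, 0.0408]
eef_rot: [-0.118, 0.993, -0.0, -0.0]
contact_force: [-3.1, -1.3, 9.0]
opening: 0.517
finger_force: 30.0
```

Run:
```python
from g import *
st()
```

```text
8.78 pos [0.5438 0.0146 0.0408] F [-0.0685 -0.      0.0408] yaw 0.2363 z [-0.    -0.001 -1.   ] f [-3.1 -1.3  9. ] op 0.517 ff 30.0 q [ 0.02  0.9  -0.21  1.94  0.51  0.35  1.21]
```

Contact force confirms the housing is seated on the plate. I'll release it, lift clear and back off, then try the leant pose.

>>> carry_out:
  plan:
    - {"rot": [0,0,0],"xyz": [0,0,-0.001],"grip": 60}
    - {"rot": [0,0,0],"xyz": [0,0,-0.001],"grip": 60}
    - {"rot": [0,0,0],"xyz": [0,0,-0.001],"grip": 60}
    - {"rot": [0,0,0],"xyz": [0,0,-0.001],"grip": 60}
    - {"rot": [0,0,0],"xyz": [0,0,-0.01],"grip": 60}
    - {"rot": [0,0,0],"xyz": [0,0,-0.03],"grip": 60}
    - {"rot": [0,0,0],"xyz": [0,0,-0.06],"grip": 60}
    - {"rot": [0,0,0],"xyz": [0,0,-0.08],"grip": 60}

```text
clock: 9.45
tool_pos: [0.5445, 0.0147, 0.1218]
eef_rot: [-0.118, 0.993, 0.0, 0.0]
contact_force: [0.7, -0.2, 0.9]
opening: 0.764
finger_force: 0.0
```

>>> carry_out:
  plan:
    - {"rot": [0,0,0],"xyz": [0.01,0,0],"grip": 255}
    - {"rot": [0,0.1,0],"xyz": [0.03,0,0],"grip": 255}
    - {"rot": [0,0.2,0],"xyz": [0.05,0,0],"grip": 255}
    - {"rot": [0,0.3,0],"xyz": [0.06,0,0],"grip": 255}
    - {"rot": [0,0.3,0],"xyz": [0.06,0,0],"grip": 255}
    - {"rot": [0,0.3,0],"xyz": [0.06,0,0],"grip": 255}

```text
clock: 9.95
tool_pos: [0.4868, 0.001, 0.1195]
eef_rot: [-0.117, 0.982, -0.017, -0.147]
contact_force: [-0.6, 0.1, -0.0]
opening: 0.336
finger_force: 0.0
```

Run:
```python
from g import *
st()
plan([(F(-.12,0,.12),FY,.663)])
```

```text
9.95 pos [0.4868 0.001  0.1195] F [-1.271e-01  1.000e-04  1.195e-01] yaw 0.2361 z [-0.285 -0.068 -0.956] f [-0.6  0.1 -0. ] op 0.336 ff 0.0 q [ 0.08  0.83 -0.35  1.81  0.36  0.87  1.33]
xyz [-0.0067 -0.0001 -0.0026] rot [ 6.000e-04 -9.603e-01 -3.000e-04]
```

```bash
cat > kin.py <<'E'
import numpy as np, itertools
from scipy.spatial.transform import Rotation as R
from scipy.optimize import least_squares
D=[([-1.23918626,.68989707,-.19449355,1.56622959,.15728039,.90250369,-.21508482],[.1832773,.59693,.23799],[.1483,.9889,-.0008,0]),
([.68,.62,-.31,1.75,.26,.80,1.51],[.4742,-.311,.2343],[.152,.988,-.003,.001]),
([.61,.81,-.23,1.89,.35,.48,1.41],[.4719,-.2941,.1018],[.147,.989,0,.001]),
([.57,.97,-.14,1.9,.4,.3,1.37],[.4697,-.3033,.0048],[.153,.988,0,0]),
([.36,.71,-.3,1.94,.37,.55,1.35],[.5079,-.1369,.1482],[.013,1,.003,-.001]),
([.11,.73,-.34,1.89,.41,.6,1.3],[.545,.005,.1495],[-.111,.994,-.002,0]),
([.02,.9,-.21,1.94,.51,.35,1.21],[.5438,.0146,.0408],[-.118,.993,0,0]),
([.08,.83,-.35,1.81,.36,.87,1.33],[.4868,.001,.1195],[-.117,.982,-.017,-.147])]
def fk(q,P,s):
    M=np.eye(3);p=np.array([0,0,P[0]])
    for i in range(7):
        M=M@R.from_euler("z" if i%2==0 else "y",s[i]*q[i]+(P[4] if i==0 else P[5] if i==6 else 0)).as_matrix()
        if i==1:p=p+M@[P[6],0,P[1]]
        if i==3:p=p+M@[P[7],0,P[2]]
        if i==5:p=p+M@[P[8],0,0]
    return p+M@[0,0,P[3]],M
def res(P,s):
    e=[]
    for q,t,o in D:
        p,M=fk(q,P,s);e+=list((p-t)*3);e+=list(R.from_matrix(M.T@R.from_quat(o).as_matrix()).as_rotvec())
    return e
def best():
    b=None
    for s3,s5,s7 in itertools.product([1,-1],repeat=3):
      for y7 in(0,np.pi/2,np.pi,-np.pi/2):
        s=[-1,1,s3,1,s5,1,s7]
        f=least_squares(res,[.3,.4,.4,.25,0,y7,0,0,0],args=(s,))
        if b is None or f.cost<b[0]: b=(f.cost,f.x,s)
    return b
E
python3 - <<'E'
from kin import *
c,P,s=best();print(c,P.round(4),s)
for q,t,o in D:
    p,M=fk(q,P,s);print(((p-t)*1000).round(1),np.rad2deg(R.from_matrix(M.T@R.from_quat(o).as_matrix()).magnitude()).round(2))
np.save("P.npy",P);np.save("s.npy",s)
E
```

```text
0.0007760369193625673 [ 0.34    0.5679  0.3379  0.3249 -0.0748  1.4956  0.0101  0.0029  0.0036] [-1, 1, -1, 1, -1, 1, -1]
[ 2.7 -2.  -3.4] 0.03
[ 0.9 -0.8  2. ] 0.45
[ 1.1  2.7 -3.1] 0.39
[ 0.8  3.  -0.8] 0.08
[1.6 1.4 0.8] 0.26
[-2.4 -1.7 -0.2] 0.55
[ 2.6 -4.1  1.2] 0.35
[0.2 3.1 3.3] 0.89
```

```bash
cat > ik.py <<'E'
from kin import *
from g import F,FY,B
P=np.load("P.npy");s=np.load("s.npy")
lo=np.array([-3.01,-.46,-1.47,.13,-1,.04,-2.66]);hi=np.array([3.01,2.08,1.51,2.56,4.14,2.09,2.66])
def ik(t,yaw,lean,q0,spin=0):
    N=(R.from_euler("z",yaw)*R.from_euler("y",-lean)*R.from_matrix(B)*R.from_euler("z",spin)).as_matrix()
    def f(q):
        p,M=fk(q,P,s);return [*((p-t)*5),*R.from_matrix(M.T@N).as_rotvec(),*(.01*(q-q0))]
    o=least_squares(f,np.clip(q0,lo+.02,hi-.02),bounds=(lo+.01,hi-.01));return o.x,np.linalg.norm(f(o.x)[:6])
E
python3 - <<'E'
from ik import *
q0=np.array([.08,.83,-.35,1.81,.36,.87,1.33])
for L in(.5,.6,.7):
  for nm,t in(("start",F(-.115,0,.046)),("end",F(.007,0,.046)),("air",F(-.12,0,.12))):
    for sp in(0,np.pi):
      for q5 in(.36,1.5,2.5,3.3):
       for q3 in(-1,0,1):
        g=q0.copy();g[4]=q5;g[2]=q3;g[6]=q0[6]-q5 if 1 else 0
        q,e=ik(t,FY,L,g,sp)
        if e<.004: print(L,nm,round(sp),q.round(2),round(e,4))
E
```

```text
0.5 start 0 [ 0.59  1.49 -1.46  2.53  2.12  1.49 -0.19] 0.0006
0.5 start 0 [ 0.56  1.37 -1.26  2.54  2.23  1.32 -0.32] 0.0006
0.5 start 0 [ 0.53  1.3  -1.13  2.54  2.31  1.22 -0.41] 0.0003
0.5 start 0 [ 0.44  1.17 -0.87  2.54  2.51  1.05 -0.62] 0.0003
0.5 start 0 [ 0.33  1.09 -0.62  2.55  2.73  0.95 -0.86] 0.0004
0.5 start 0 [ 0.35  1.1  -0.65  2.55  2.71  0.96 -0.83] 0.0001
0.5 start 0 [ 0.22  1.03 -0.39  2.55  2.96  0.89 -1.09] 0.0017
0.5 start 0 [ 0.04  1.   -0.04  2.55  3.31  0.89 -1.44] 0.0028
0.5 start 0 [ 0.12  1.01 -0.2   2.55  3.15  0.88 -1.28] 0.0027
0.5 start 0 [-0.06  1.    0.16  2.55  3.49  0.93 -1.63] 0.0022
0.5 start 0 [-0.22  1.05  0.47  2.55  3.74  1.04 -1.89] 0.0001
0.5 start 3 [ 0.46  1.2  -0.93  2.54  2.46  1.08  2.56] 0.0004
0.5 end 0 [ 0.54  1.38 -1.31  2.18  2.09  1.16 -0.  ] 0.0005
0.5 end 0 [ 0.49  1.25 -1.12  2.18  2.15  0.97 -0.14] 0.0006
0.5 end 0 [ 0.46  1.2  -1.03  2.18  2.19  0.89 -0.21] 0.0002
0.5 end 0 [ 0.36  1.1  -0.8   2.19  2.33  0.72 -0.42] 0.0003
0.5 end 0 [ 0.28  1.03 -0.63  2.19  2.49  0.61 -0.63] 0.0004
0.5 end 0 [ 0.23  1.01 -0.54  2.19  2.6
[... 1877 characters left out ...]
.32  2.37  1.42 -0.02] 0.0005
0.7 end 0 [ 0.55  1.45 -1.26  2.33  2.44  1.27 -0.2 ] 0.0006
0.7 end 0 [ 0.51  1.36 -1.11  2.33  2.51  1.17 -0.35] 0.0003
0.7 end 0 [ 0.43  1.24 -0.88  2.34  2.66  1.04 -0.59] 0.0003
0.7 end 0 [ 0.32  1.14 -0.64  2.34  2.84  0.95 -0.86] 0.0003
0.7 end 0 [ 0.32  1.15 -0.65  2.34  2.83  0.95 -0.84] 0.0001
0.7 end 0 [ 0.18  1.07 -0.37  2.34  3.07  0.91 -1.16] 0.0001
0.7 end 0 [-0.    1.04 -0.05  2.34  3.33  0.92 -1.51] 0.0002
0.7 end 0 [ 0.09  1.05 -0.21  2.34  3.2   0.91 -1.34] 0.0001
0.7 end 0 [-0.09  1.04  0.09  2.34  3.43  0.95 -1.66] 0.0001
0.7 end 0 [-0.28  1.09  0.44  2.34  3.66  1.07 -1.99] 0.0001
0.7 end 3 [ 0.39  1.2  -0.79  2.34  2.72  1.    2.45] 0.0005
```

```bash
cat > flip.py <<'E'
from ik import *
from plant import r
def rows(qs,n):
    p0,M0=fk(qs[0],P,s);k=0
    for q in qs[1:]:
        p,M=fk(q,P,s)
        print("   xyz",(M0.T@(p-p0)).round(3).tolist(),"rot",R.from_matrix(M0.T@M).as_rotvec().round(3).tolist(),"tilt z",M[:,2].round(2),"p",p.round(3),"q",q.round(2));k+=1
        if k%n==0: p0,M0=p,M;print("--")
E
python3 - <<'E'
from flip import *
from scipy.interpolate import CubicSpline
q0=r.get_state()["q"]
for q3 in(-.9,-.6,-.35):
  for L in(.3,.4):
    g=np.array([.3,.8,q3,2.2,2.5,.8,-.5])
    q,e=ik(F(-.09,0,.17),FY,L,g);print(q3,L,q.round(2),round(e,4))
g=np.array([.3,.8,-.6,2.2,2.5,.8,-.5])
qA,e=ik(F(-.09,0,.17),FY,.4,g)
mid=(q0+qA)/2; mid[5]=.45
cs=CubicSpline([0,.5,1],[q0,mid,qA])
rows([cs(t) for t in np.linspace(0,1,25)],8)
E
```

```text
-0.9 0.3 [ 0.51  0.81 -1.02  2.22  1.52  0.64  0.2 ] 0.0005
-0.9 0.4 [ 0.32  0.68 -0.6   2.33  2.13  0.33 -0.39] 0.0003
-0.6 0.3 [ 0.44  0.75 -0.88  2.22  1.51  0.52  0.2 ] 0.0007
-0.6 0.4 [ 0.28  0.66 -0.52  2.33  2.25  0.28 -0.51] 0.0002
-0.35 0.3 [ 0.39  0.71 -0.76  2.23  1.51  0.42  0.21] 0.0009
-0.35 0.4 [ 0.25  0.65 -0.48  2.33  2.33  0.26 -0.58] 0.0001
   xyz [-0.007, -0.015, 0.0] rot [0.045, -0.044, 0.021] tilt z [-0.24 -0.08 -0.97] p [ 0.497 -0.009  0.119] q [ 0.09  0.83 -0.36  1.83  0.43  0.83  1.26]
   xyz [-0.014, -0.029, -0.0] rot [0.084, -0.089, 0.039] tilt z [-0.19 -0.11 -0.98] p [ 0.507 -0.02   0.117] q [ 0.1   0.82 -0.37  1.85  0.51  0.78  1.18]
   xyz [-0.02, -0.04, -0.002] rot [0.118, -0.135, 0.054] tilt z [-0.13 -0.13 -0.98] p [ 0.516 -0.03   0.117] q [ 0.11  0.81 -0.37  1.87  0.59  0.74  1.1 ]
   xyz [-0.027, -0.05, -0.005] rot [0.145, -0.181, 0.066] tilt z [-0.08 -0.15 -0.98] p [ 0.525 -0.038  0.117] q [ 0.12  0.81 -0.38  1.89  0.67  0.7   1.03]
   xyz [-0.033, -0.058, -0.008] rot [0.167, -0.227, 0.075] tilt z [-0.04 -0.16 -0.99] p [ 0.534 -0.044  0.118] q [ 0.1
[... 2311 characters left out ...]
02 -0.93] p [ 0.55  -0.009  0.159] q [ 0.24  0.69 -0.49  2.24  1.94  0.31 -0.2 ]
   xyz [0.013, 0.027, -0.022] rot [-0.086, -0.07, -0.008] tilt z [ 0.37  0.04 -0.93] p [ 0.544 -0.004  0.162] q [ 0.25  0.68 -0.5   2.26  2.02  0.3  -0.28]
   xyz [0.017, 0.032, -0.027] rot [-0.103, -0.079, -0.01] tilt z [ 0.37  0.06 -0.93] p [0.537 0.    0.165] q [ 0.26  0.67 -0.5   2.28  2.09  0.29 -0.35]
   xyz [0.022, 0.038, -0.032] rot [-0.119, -0.087, -0.012] tilt z [ 0.38  0.07 -0.92] p [0.53  0.005 0.167] q [ 0.27  0.66 -0.51  2.31  2.17  0.29 -0.43]
   xyz [0.027, 0.043, -0.038] rot [-0.136, -0.094, -0.015] tilt z [ 0.38  0.09 -0.92] p [0.523 0.01  0.17 ] q [ 0.28  0.66 -0.52  2.33  2.25  0.28 -0.51]
--
```

>>> carry_out:
  plan:
    - {"rot": [0.045,-0.044,0.021],"xyz": [-0.007,-0.015,-0.005],"grip": 255}
    - {"rot": [0.084,-0.089,0.039],"xyz": [-0.014,-0.029,-0.01],"grip": 255}
    - {"rot": [0.118,-0.135,0.054],"xyz": [-0.02,-0.04,-0.015],"grip": 255}
    - {"rot": [0.145,-0.181,0.066],"xyz": [-0.027,-0.05,-0.02],"grip": 255}
    - {"rot": [0.167,-0.227,0.075],"xyz": [-0.033,-0.058,-0.025],"grip": 255}
    - {"rot": [0.184,-0.272,0.082],"xyz": [-0.039,-0.064,-0.03],"grip": 255}
    - {"rot": [0.196,-0.316,0.086],"xyz": [-0.045,-0.069,-0.035],"grip": 255}
    - {"rot": [0.203,-0.358,0.089],"xyz": [-0.05,-0.071,-0.039],"grip": 255}

```text
clock: 10.62
tool_pos: [0.5605, -0.0547, 0.1432]
eef_rot: [-0.089, 0.99, -0.101, 0.044]
contact_force: [0.2, -0.3, 0.2]
opening: 0.005
finger_force: 0.0
```

>>> carry_out:
  plan:
    - {"rot": [0.002,-0.04,0.004],"xyz": [-0.005,-0.002,-0.002],"grip": 255}
    - {"rot": [0,-0.077,0.007],"xyz": [-0.01,-0.002,-0.005],"grip": 255}
    - {"rot": [-0.005,-0.111,0.009],"xyz": [-0.014,-0.001,-0.008],"grip": 255}
    - {"rot": [-0.013,-0.143,0.01],"xyz": [-0.016,0.001,-0.011],"grip": 255}
    - {"rot": [-0.024,-0.172,0.01],"xyz": [-0.018,0.004,-0.015],"grip": 255}
    - {"rot": [-0.037,-0.199,0.009],"xyz": [-0.019,0.007,-0.018],"grip": 255}
    - {"rot": [-0.051,-0.222,0.008],"xyz": [-0.019,0.011,-0.022],"grip": 255}
    - {"rot": [-0.067,-0.243,0.006],"xyz": [-0.017,0.016,-0.026],"grip": 255}

```text
clock: 11.28
tool_pos: [0.5712, -0.0301, 0.1663]
eef_rot: [-0.099, 0.981, -0.056, 0.16]
contact_force: [-0.5, -0.3, 0.7]
opening: 0.008
finger_force: 0.0
```

Run:
```python
from g import *
st()
```

```text
11.28 pos [ 0.5712 -0.0301  0.1663] F [-0.0524 -0.0498  0.1663] yaw 0.179 z [ 0.325 -0.077 -0.942] f [-0.5 -0.3  0.7] op 0.008 ff 0.0 q [-0.16  0.65  0.12  2.13  0.81  0.05  0.88]
```

>>> carry_out:
  plan:
    - {"rot": [-0.017,-0.018,-0.001],"xyz": [0.001,0.005,-0.004],"grip": 255}
    - {"rot": [-0.034,-0.034,-0.003],"xyz": [0.003,0.01,-0.008],"grip": 255}
    - {"rot": [-0.051,-0.048,-0.004],"xyz": [0.006,0.016,-0.013],"grip": 255}
    - {"rot": [-0.068,-0.06,-0.006],"xyz": [0.009,0.021,-0.018],"grip": 255}
    - {"rot": [-0.086,-0.07,-0.008],"xyz": [0.013,0.027,-0.018],"grip": 255}
    - {"rot": [-0.103,-0.079,-0.01],"xyz": [0.017,0.032,-0.018],"grip": 255}
    - {"rot": [-0.119,-0.087,-0.012],"xyz": [0.022,0.038,-0.018],"grip": 255}
    - {"rot": [-0.136,-0.094,-0.015],"xyz": [0.027,0.043,-0.018],"grip": 255}

```text
clock: 11.95
tool_pos: [0.5308, 0.0078, 0.1689]
eef_rot: [-0.12, 0.973, 0.015, 0.197]
contact_force: [0.2, -0.6, 0.4]
opening: 0.004
finger_force: 0.0
```

Run:
```python
from g import *
st()
plan([(F(-.09,0,.17),FY,.5)])
```

```text
11.95 pos [0.5308 0.0078 0.1689] F [-0.0827 -0.0036  0.1689] yaw 0.2422 z [ 0.38   0.077 -0.922] f [ 0.2 -0.6  0.4] op 0.004 ff 0.0 q [ 0.27  0.66 -0.53  2.28  2.03  0.31 -0.28]
xyz [ 0.0062  0.0036 -0.0039] rot [-0.013  -0.1022  0.0128]
```

Run:
```python
from g import *
plan([(F(-.122,0,.15),FY,.38),(F(-.122,0,.06),FY,.38)])
from ik import ik
q0=r.get_state()["q"]
for x,L in((-.122,.38),(-.09,.45),(-.05,.55),(.007,.66)): print(*[np.round(v,3) for v in ik(F(x,0,.045),FY,L,q0)])
```

```text
xyz [0.0435 0.0041 0.0021] rot [-0.0138  0.0178  0.012 ]
xyz [ 0.0334 -0.      0.0836] rot [0. 0. 0.]
[ 0.381  1.057 -0.747  2.462  2.421  0.795 -0.605] 0.0
[ 0.386  1.085 -0.767  2.429  2.474  0.837 -0.617] 0.0
[ 0.395  1.134 -0.794  2.394  2.561  0.911 -0.635] 0.0
[ 0.395  1.184 -0.814  2.31   2.645  0.947 -0.631] 0.0
```

>>> carry_out:
  plan:
    - {"rot": [-0.005,0.005,0.005],"xyz": [0.01,0.002,0],"grip": 255}
    - {"rot": [-0.014,0.018,0.012],"xyz": [0.025,0.004,0.001],"grip": 255}
    - {"rot": [-0.014,0.018,0.012],"xyz": [0.038,0.004,0.002],"grip": 255}
    - {"rot": [-0.014,0.018,0.012],"xyz": [0.0435,0.004,0.002],"grip": 255}
    - {"rot": [-0.014,0.018,0.012],"xyz": [0.0435,0.004,0.002],"grip": 255}
    - {"rot": [-0.014,0.018,0.012],"xyz": [0.0435,0.004,0.002],"grip": 255}
    - {"rot": [-0.014,0.018,0.012],"xyz": [0.0435,0.004,0.002],"grip": 255}

```text
clock: 12.53
tool_pos: [0.4946, 0.0011, 0.1498]
eef_rot: [-0.115, 0.975, 0.02, 0.188]
contact_force: [-0.5, -0.5, 0.1]
opening: 0.006
finger_force: 0.0
```

>>> carry_out:
  plan:
    - {"rot": [0,0,0],"xyz": [0.004,0,0.01],"grip": 255}
    - {"rot": [0,0,0],"xyz": [0.01,0,0.025],"grip": 255}
    - {"rot": [0,0,0],"xyz": [0.018,0,0.045],"grip": 255}
    - {"rot": [0,0,0],"xyz": [0.026,0,0.065],"grip": 255}
    - {"rot": [0,0,0],"xyz": [0.032,0,0.08],"grip": 255}
    - {"rot": [0,0,0],"xyz": [0.0334,0,0.0836],"grip": 255}
    - {"rot": [0,0,0],"xyz": [0.0334,0,0.0836],"grip": 255}
    - {"rot": [0,0,0],"xyz": [0.0334,0,0.0836],"grip": 255}

```text
clock: 13.2
tool_pos: [0.4944, 0.0007, 0.0598]
eef_rot: [-0.115, 0.975, 0.02, 0.188]
contact_force: [0.2, 1.5, 0.0]
opening: 0.006
finger_force: 0.0
```

Run:
```python
from g import *
import cv2
st()
plan([(F(-.12,0,.046),FY,.4)])
a=r.snapshot("top")[100:240,255:375,::-1];b=r.snapshot("scene")[170:315,265:385,::-1]
f=lambda i:cv2.resize(i,(400,466),interpolation=cv2.INTER_CUBIC)
cv2.imwrite("pics/push0.png",np.hstack([f(a),f(b)]))
```

```text
13.2 pos [0.4944 0.0007 0.0598] F [-0.1198 -0.0019  0.0598] yaw 0.2342 z [ 0.361  0.082 -0.929] f [0.2 1.5 0. ] op 0.006 ff 0.0 q [ 0.38  0.98 -0.73  2.41  2.33  0.71 -0.52]
xyz [0.0053 0.0019 0.0127] rot [-0.0047 -0.0204 -0.0003]
```

View pics/push0.png

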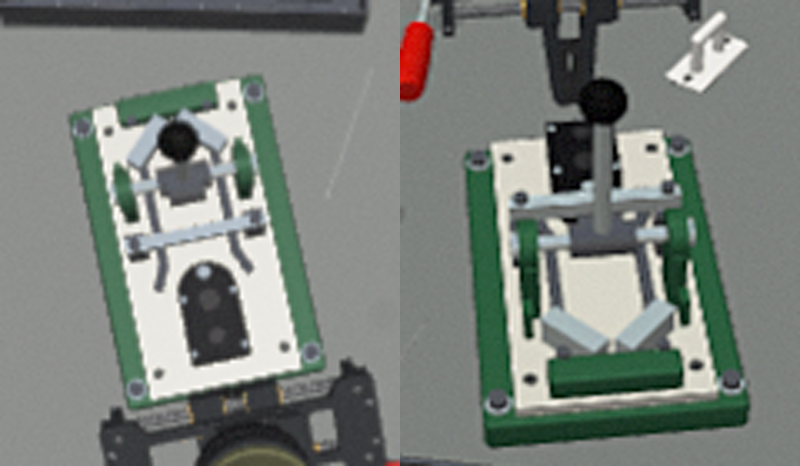

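The top crop shows the housing flat on the plate, centred, with its nose at about (205,270) before the bar, and the leant fingers behind its tail. I'll lower to push height.

>>> carry_out:
  plan:
    - {"rot": [-0.004,-0.01,0],"xyz": [0.002,0.002,0.004],"grip": 255}
    - {"rot": [-0.004,-0.02,0],"xyz": [0.004,0.002,0.009],"grip": 255}
    - {"rot": [-0.004,-0.02,0],"xyz": [0.005,0.002,0.0127],"grip": 255}
    - {"rot": [-0.004,-0.02,0],"xyz": [0.005,0.002,0.0127],"grip": 255}
    - {"rot": [-0.004,-0.02,0],"xyz": [0.005,0.002,0.0127],"grip": 255}

```text
clock: 13.72
tool_pos: [0.4939, 0.0023, 0.046]
eef_rot: [-0.115, 0.973, 0.023, 0.197]
contact_force: [0.8, 0.3, -0.1]
opening: 0.008
finger_force: 0.0
```

Run:
```python
from g import *
st()
def seg(a,b,n):
    s=r.get_state();p=s["tool_pos"];Q=R.from_quat(s["eef_rot"])
    for k in range(1,n+1):
        x,L=np.array(a)+(np.array(b)-a)*k/n
        N=R.from_euler("z",FY)*R.from_euler("y",-L)*R.from_matrix(B);t=F(x,0,.0455)
        print("xyz",Q.inv().apply(t-p).round(4).tolist(),"rot",(Q.inv()*N).as_rotvec().round(4).tolist())
        if k%8==0:p,Q=t,N;print("-")
seg((-.12,.4),(-.02,.6),16)
```

```text
13.72 pos [0.4939 0.0023 0.046 ] F [-0.1199 -0.0002  0.046 ] yaw 0.2353 z [ 0.378  0.09  -0.921] f [ 0.8  0.3 -0.1] op 0.008 ff 0.0 q [ 0.39  1.03 -0.75  2.43  2.38  0.78 -0.55]
xyz [-0.0055, 0.0002, 0.0029] rot [-0.0011, -0.0131, -0.0006]
xyz [-0.0112, 0.0002, 0.0053] rot [-0.0011, -0.0256, -0.0006]
xyz [-0.017, 0.0002, 0.0077] rot [-0.0011, -0.0381, -0.0006]
xyz [-0.0228, 0.0002, 0.0102] rot [-0.0011, -0.0506, -0.0006]
xyz [-0.0285, 0.0003, 0.0126] rot [-0.0011, -0.0631, -0.0006]
xyz [-0.0343, 0.0003, 0.015] rot [-0.0011, -0.0756, -0.0006]
xyz [-0.04, 0.0003, 0.0174] rot [-0.0011, -0.0881, -0.0006]
xyz [-0.0458, 0.0003, 0.0199] rot [-0.0011, -0.1006, -0.0006]
-
xyz [-0.0055, 0.0, 0.003] rot [-0.0, -0.0125, 0.0]
xyz [-0.011, -0.0, 0.006] rot [0.0, -0.025, -0.0]
xyz [-0.0165, 0.0, 0.009] rot [-0.0, -0.0375, -0.0]
xyz [-0.0219, 0.0, 0.012] rot [0.0, -0.05, -0.0]
xyz [-0.0274, 0.0, 0.015] rot [-0.0, -0.0625, 0.0]
xyz [-0.0329, -0.0, 0.018] rot [0.0, -0.075, -0.0]
xyz [-0.0384, 0.0, 0.021] rot [0.0, -0.0875, -0.0]
xyz [-0.0439, -0.0, 0.024] rot [0.0, -0.1, 0.0]
-
```

>>> carry_out:
  plan:
    - {"rot": [-0.001,-0.013,0],"xyz": [-0.0055,0,0.003],"grip": 255}
    - {"rot": [-0.001,-0.025,0],"xyz": [-0.011,0,0.0053],"grip": 255}
    - {"rot": [-0.001,-0.038,0],"xyz": [-0.017,0,0.0077],"grip": 255}
    - {"rot": [-0.001,-0.05,0],"xyz": [-0.0228,0,0.0102],"grip": 255}
    - {"rot": [-0.001,-0.063,0],"xyz": [-0.0285,0,0.0126],"grip": 255}
    - {"rot": [-0.001,-0.0755,0],"xyz": [-0.0343,0,0.015],"grip": 255}
    - {"rot": [-0.001,-0.088,0],"xyz": [-0.04,0,0.0174],"grip": 255}
    - {"rot": [-0.001,-0.1,0],"xyz": [-0.0458,0,0.0199],"grip": 255}

```text
clock: 14.38
tool_pos: [0.5425, 0.014, 0.0448]
eef_rot: [-0.114, 0.962, 0.029, 0.246]
contact_force: [-1.5, -0.4, 0.5]
opening: 0.007
finger_force: 0.8
```

Run:
```python
from g import *
st()
plan([(F(-.025,0,.0455),FY,.6)])
```

```text
14.38 pos [0.5425 0.014  0.0448] F [-0.0699 -0.0002  0.0448] yaw 0.2356 z [ 0.466  0.112 -0.878] f [-1.5 -0.4  0.5] op 0.007 ff 0.8 q [ 0.4   1.07 -0.78  2.37  2.46  0.84 -0.56]
xyz [-0.0397  0.0003  0.0209] rot [ 0.0002 -0.1003 -0.0009]
```

>>> carry_out:
  plan:
    - {"rot": [0,-0.0125,0],"xyz": [-0.005,0,0.0026],"grip": 255}
    - {"rot": [0,-0.025,0],"xyz": [-0.01,0,0.0052],"grip": 255}
    - {"rot": [0,-0.0375,0],"xyz": [-0.015,0,0.0078],"grip": 255}
    - {"rot": [0,-0.05,0],"xyz": [-0.02,0,0.0104],"grip": 255}
    - {"rot": [0,-0.0625,0],"xyz": [-0.025,0,0.013],"grip": 255}
    - {"rot": [0,-0.075,0],"xyz": [-0.03,0,0.0156],"grip": 255}
    - {"rot": [0,-0.0875,0],"xyz": [-0.035,0,0.0182],"grip": 255}
    - {"rot": [0,-0.1,0],"xyz": [-0.0397,0,0.0208],"grip": 255}

```text
clock: 15.05
tool_pos: [0.5863, 0.0245, 0.0458]
eef_rot: [-0.112, 0.949, 0.035, 0.294]
contact_force: [-0.4, 0.1, -1.3]
opening: 0.007
finger_force: 0.5
```

Run:
```python
from g import *
st()
plan([(F(-.006,0,.0445),FY,.66),(F(.006,0,.0445),FY,.66)])
```

```text
15.05 pos [0.5863 0.0245 0.0458] F [-0.0249 -0.0003  0.0458] yaw 0.2356 z [ 0.549  0.132 -0.825] f [-0.4  0.1 -1.3] op 0.007 ff 0.5 q [ 0.41  1.12 -0.8   2.32  2.54  0.9  -0.57]
xyz [-0.0149  0.0003  0.0117] rot [-0.0001 -0.0597 -0.0008]
xyz [-0.0095 -0.      0.0074] rot [0. 0. 0.]
```

>>> carry_out:
  plan:
    - {"rot": [0,-0.01,0],"xyz": [-0.0025,0,0.002],"grip": 255}
    - {"rot": [0,-0.02,0],"xyz": [-0.005,0,0.004],"grip": 255}
    - {"rot": [0,-0.03,0],"xyz": [-0.0075,0,0.006],"grip": 255}
    - {"rot": [0,-0.04,0],"xyz": [-0.01,0,0.008],"grip": 255}
    - {"rot": [0,-0.05,0],"xyz": [-0.0125,0,0.01],"grip": 255}
    - {"rot": [0,-0.06,0],"xyz": [-0.0149,0,0.0117],"grip": 255}
    - {"rot": [0,-0.06,0],"xyz": [-0.0149,0,0.0117],"grip": 255}

```text
clock: 15.63
tool_pos: [0.6045, 0.0289, 0.0443]
eef_rot: [-0.111, 0.94, 0.038, 0.322]
contact_force: [-0.3, 0.1, 0.5]
opening: 0.005
finger_force: 0.4
```

>>> carry_out:
  plan:
    - {"rot": [0,0,0],"xyz": [-0.0015,0,0.0012],"grip": 255}
    - {"rot": [0,0,0],"xyz": [-0.003,0,0.0024],"grip": 255}
    - {"rot": [0,0,0],"xyz": [-0.0045,0,0.0035],"grip": 255}
    - {"rot": [0,0,0],"xyz": [-0.006,0,0.0047],"grip": 255}
    - {"rot": [0,0,0],"xyz": [-0.007,0,0.0055],"grip": 255}
    - {"rot": [0,0,0],"xyz": [-0.007,0,0.0055],"grip": 255}
    - {"rot": [0,0,0],"xyz": [-0.007,0,0.0055],"grip": 255}

```text
clock: 16.22
tool_pos: [0.6131, 0.0309, 0.0445]
eef_rot: [-0.111, 0.94, 0.038, 0.322]
contact_force: [0.2, 0.6, 0.0]
opening: 0.002
finger_force: 0.2
```

Run:
```python
from g import *
st()
```

```text
16.22 pos [0.6131 0.0309 0.0445] F [ 0.0027 -0.0004  0.0445] yaw 0.2354 z [ 0.596  0.143 -0.79 ] f [0.2 0.6 0. ] op 0.002 ff 0.2 q [ 0.41  1.15 -0.82  2.28  2.59  0.93 -0.57]
```

>>> carry_out:
  plan:
    - {"rot": [0,0,0],"xyz": [-0.0008,0,0.0006],"grip": 255}
    - {"rot": [0,0,0],"xyz": [-0.0016,0,0.0012],"grip": 255}
    - {"rot": [0,0,0],"xyz": [-0.0024,0,0.0018],"grip": 255}
    - {"rot": [0,0,0],"xyz": [-0.0024,0,0.0018],"grip": 255}
    - {"rot": [0,0,0],"xyz": [-0.0024,0,0.0018],"grip": 255}

```text
clock: 16.63
tool_pos: [0.6157, 0.0316, 0.0445]
eef_rot: [-0.111, 0.94, 0.038, 0.321]
contact_force: [-0.1, 0.2, 1.2]
opening: 0.004
finger_force: 0.6
```

Run:
```python
from g import *
st()
```

```text
16.63 pos [0.6157 0.0316 0.0445] F [ 0.0054 -0.0003  0.0445] yaw 0.2356 z [ 0.595  0.143 -0.791] f [-0.1  0.2  1.2] op 0.004 ff 0.6 q [ 0.41  1.15 -0.81  2.27  2.59  0.92 -0.57]
```

>>> carry_out:
  plan:
    - {"rot": [0,0,0],"xyz": [-0.0008,0,0.0006],"grip": 255}
    - {"rot": [0,0,0],"xyz": [-0.0016,0,0.0012],"grip": 255}
    - {"rot": [0,0,0],"xyz": [-0.0016,0,0.0012],"grip": 255}
    - {"rot": [0,0,0],"xyz": [-0.0016,0,0.0012],"grip": 255}

```text
clock: 16.97
tool_pos: [0.6166, 0.0319, 0.0443]
eef_rot: [-0.111, 0.94, 0.038, 0.32]
contact_force: [-5.5, -1.2, 1.6]
opening: 0.001
finger_force: 2.5
```

Run:
```python
from g import *
import cv2
st()
a=r.snapshot("top")[110:220,265:365,::-1];b=r.snapshot("scene")[210:310,275:375,::-1]
cv2.imwrite("pics/home.png",np.hstack([cv2.resize(a,(400,440),interpolation=2),cv2.resize(b,(400,440),interpolation=2)]))
```

```text
16.97 pos [0.6166 0.0319 0.0443] F [ 0.0063 -0.0002  0.0443] yaw 0.2361 z [ 0.594  0.143 -0.792] f [-5.5 -1.2  1.6] op 0.001 ff 2.5 q [ 0.41  1.15 -0.81  2.27  2.59  0.91 -0.57]
```

View pics/home.png

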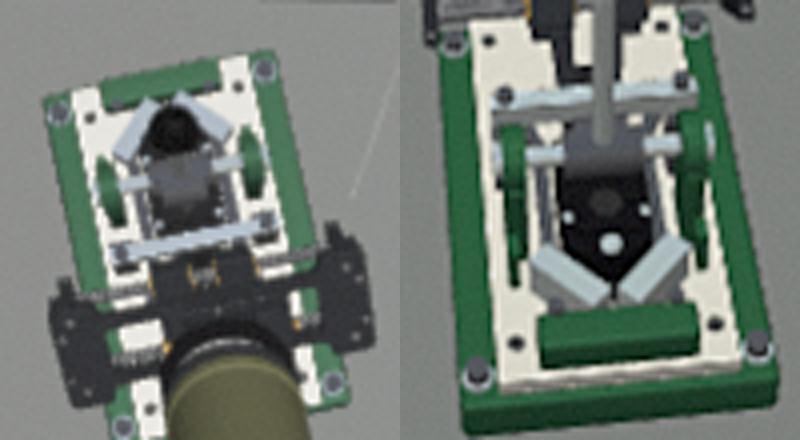

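The scene crop shows the nose seated between the V jaws at about (612,250), and the push force rises to 5.6 N at the expected depth. I'll press a touch more and hold, then back straight out.

>>> carry_out:
  plan:
    - {"rot": [0,0,0],"xyz": [-0.0006,0,0.0005],"grip": 255}
    - {"rot": [0,0,0],"xyz": [-0.0012,0,0.0009],"grip": 255}
    - {"rot": [0,0,0],"xyz": [-0.0012,0,0.0009],"grip": 255}
    - {"rot": [0,0,0],"xyz": [-0.0012,0,0.0009],"grip": 255}
    - {"rot": [0,0,0],"xyz": [-0.0012,0,0.0009],"grip": 255}

```text
clock: 17.48
tool_pos: [0.6169, 0.032, 0.0441]
eef_rot: [-0.112, 0.94, 0.038, 0.32]
contact_force: [-8.3, -3.0, 6.3]
opening: 0.004
finger_force: 4.6
```

Run:
```python
from g import *
st()
plan([(F(-.05,0,.0445),FY,.6),(F(-.1,0,.06),FY,.5),(F(-.1,0,.2),FY,.4)])
```

```text
17.48 pos [0.6169 0.032  0.0441] F [ 0.0066 -0.0002  0.0441] yaw 0.2366 z [ 0.592  0.143 -0.793] f [-8.3 -3.   6.3] op 0.004 ff 4.6 q [ 0.41  1.15 -0.81  2.27  2.59  0.91 -0.56]
xyz [ 0.0446  0.0002 -0.0348] rot [ 0.0007  0.0555 -0.0002]
xyz [ 0.0325  0.     -0.041 ] rot [-0.   0.1  0. ]
xyz [-0.0671  0.     -0.1229] rot [0.  0.1 0. ]
```

>>> carry_out:
  plan:
    - {"rot": [0,0,0],"xyz": [0.005,0,-0.004],"grip": 255}
    - {"rot": [0,0.01,0],"xyz": [0.015,0,-0.0117],"grip": 255}
    - {"rot": [0,0.03,0],"xyz": [0.027,0,-0.021],"grip": 255}
    - {"rot": [0,0.05,0],"xyz": [0.038,0,-0.0296],"grip": 255}
    - {"rot": [0,0.0555,0],"xyz": [0.0446,0,-0.0348],"grip": 255}
    - {"rot": [0,0.09,0],"xyz": [0.058,0,-0.052],"grip": 255}
    - {"rot": [0,0.13,0],"xyz": [0.073,0,-0.072],"grip": 255}
    - {"rot": [0,0.155,0],"xyz": [0.079,0,-0.078],"grip": 255}

```text
clock: 18.15
tool_pos: [0.5095, 0.0064, 0.0583]
eef_rot: [-0.114, 0.962, 0.03, 0.246]
contact_force: [-1.1, -0.7, -0.2]
opening: 0.005
finger_force: 0.0
```

Run:
```python
from g import *
st()
s=r.get_state();p=s["tool_pos"];Q=R.from_quat(s["eef_rot"])
for t,N in(([.515,0,.2],R.from_euler("z",FY)*R.from_euler("y",-.4)*R.from_matrix(B)),([.55,-.04,.21],R.from_quat([-.099,.981,-.056,.16])),([.55,-.05,.22],R.from_quat([-.089,.99,-.101,.044])),(F(-.03,0,.28),R.from_euler("z",FY)*R.from_matrix(B))):
    print("xyz",Q.inv().apply(np.array(t)-p).round(4),"rot",(Q.inv()*N).as_rotvec().round(4)); p,Q=np.array(t),N
# lever angle from images
import cv2
from h import proj,world
j=np.linspace(1,1.55,12);pose=[*FX[:2],FY,0]
for n in("top","scene"):
    I=r.snapshot(n); 
    for jj in j:
        u=proj(n,world(pose,np.array([[.046-.115*np.cos(jj+.349),0,.0916+.115*np.sin(jj+.349)]])))[0]
        m=(I.max(2)<60); yy,xx=np.nonzero(m); k=np.hypot(xx-u[0],yy-u[1])<6
        print(n,round(jj,2),u.round(1),int(k.sum()))
cv2.imwrite("pics/s_lever.png",r.snapshot("scene")[170:260,280:380,::-1])
```

```text
18.15 pos [0.5095 0.0064 0.0583] F [-0.1037  0.      0.0583] yaw 0.2369 z [ 0.467  0.113 -0.877] f [-1.1 -0.7 -0.2] op 0.005 ff 0.0 q [ 0.42  1.06 -0.81  2.47  2.48  0.9  -0.61]
xyz [-0.0715 -0.0073 -0.1225] rot [0.001  0.1012 0.0002]
xyz [-0.0266 -0.0471  0.0004] rot [0.153  0.0933 0.0044]
xyz [-0.0009 -0.0112 -0.0086] rot [ 0.0677  0.241  -0.006 ]
xyz [-0.0484  0.0532 -0.0694] rot [-0.2114  0.0637 -0.0568]
top 1.0 [310.6 152.9] 5
top 1.05 [310.1 150.3] 30
top 1.1 [309.5 147.7] 63
top 1.15 [309.  145.1] 91
top 1.2 [308.4 142.5] 112
top 1.25 [307.9 140. ] 83
top 1.3 [307.3 137.5] 56
top 1.35 [306.8 135. ] 30
top 1.4 [306.3 132.7] 12
top 1.45 [305.8 130.3] 1
top 1.5 [305.3 128.1] 0
top 1.55 [304.8 125.9] 0
scene 1.0 [324.3 193.3] 81
scene 1.05 [324.7 194.8] 84
scene 1.1 [325.  196.5] 90
scene 1.15 [325.4 198.3] 107
scene 1.2 [325.7 200.3] 114
scene 1.25 [326.1 202.3] 112
scene 1.3 [326.4 204.6] 92
scene 1.35 [326.8 206.9] 63
scene 1.4 [327.1 209.4] 35
scene 1.45 [327.5 212. ] 13
scene 1.5 [327.8 214.7] 0
scene 1.55 [328.2 217.4] 0
```

>>> carry_out:
  plan:
    - {"rot": [0,0.01,0],"xyz": [-0.008,-0.001,-0.013],"grip": 255}
    - {"rot": [0,0.03,0],"xyz": [-0.022,-0.002,-0.037],"grip": 255}
    - {"rot": [0,0.06,0],"xyz": [-0.04,-0.004,-0.068],"grip": 255}
    - {"rot": [0,0.09,0],"xyz": [-0.058,-0.006,-0.099],"grip": 255}
    - {"rot": [0,0.1,0],"xyz": [-0.068,-0.007,-0.117],"grip": 255}
    - {"rot": [0,0.1,0],"xyz": [-0.0715,-0.007,-0.1225],"grip": 255}
    - {"rot": [0,0.1,0],"xyz": [-0.0715,-0.007,-0.1225],"grip": 255}

```text
clock: 18.88
tool_pos: [0.5197, 0.0006, 0.2026]
eef_rot: [-0.116, 0.972, 0.022, 0.203]
contact_force: [-0.2, -0.0, 0.1]
opening: 0.005
finger_force: 0.0
```

>>> carry_out:
  plan:
    - {"rot": [0.03,0.015,0],"xyz": [-0.005,-0.008,0],"grip": 255}
    - {"rot": [0.07,0.035,0],"xyz": [-0.012,-0.02,0],"grip": 255}
    - {"rot": [0.12,0.06,0],"xyz": [-0.019,-0.033,0],"grip": 255}
    - {"rot": [0.14,0.08,0.004],"xyz": [-0.025,-0.043,0],"grip": 255}
    - {"rot": [0.153,0.093,0.004],"xyz": [-0.0266,-0.047,0],"grip": 255}
    - {"rot": [0.153,0.093,0.004],"xyz": [-0.0266,-0.047,0],"grip": 255}
    - {"rot": [0.153,0.093,0.004],"xyz": [-0.0266,-0.047,0],"grip": 255}

```text
clock: 19.47
tool_pos: [0.5522, -0.0392, 0.2084]
eef_rot: [-0.099, 0.981, -0.055, 0.16]
contact_force: [0.5, 0.3, -0.1]
opening: 0.008
finger_force: 0.0
```

>>> carry_out:
  plan:
    - {"rot": [0.01,0.03,0],"xyz": [0,-0.002,-0.001],"grip": 255}
    - {"rot": [0.02,0.07,0],"xyz": [0,-0.004,-0.003],"grip": 255}
    - {"rot": [0.035,0.12,0],"xyz": [0,-0.006,-0.005],"grip": 255}
    - {"rot": [0.05,0.17,0],"xyz": [0,-0.008,-0.006],"grip": 255}
    - {"rot": [0.06,0.21,0],"xyz": [0,-0.01,-0.008],"grip": 255}
    - {"rot": [0.068,0.241,0],"xyz": [0,-0.011,-0.009],"grip": 255}
    - {"rot": [0.068,0.241,0],"xyz": [0,-0.011,-0.009],"grip": 255}

```text
clock: 20.05
tool_pos: [0.5515, -0.0495, 0.2187]
eef_rot: [-0.086, 0.99, -0.101, 0.046]
contact_force: [-0.1, -0.1, -0.4]
opening: 0.004
finger_force: 0.0
```

Run:
```python
from g import *
st()
plan([(F(-.03,0,.27),FY,0),(F(.0435,0,.27),FY,0),(F(.0435,0,.1885),FY,0)])
```

```text
20.05 pos [ 0.5515 -0.0495  0.2187] F [-0.076  -0.0641  0.2187] yaw 0.1646 z [ 0.108 -0.191 -0.976] f [-0.1 -0.1 -0.4] op 0.004 ff 0.0 q [ 0.18  0.62 -0.47  1.91  0.75  0.74  0.95]
xyz [-0.046   0.0552 -0.0608] rot [-0.2111  0.0677 -0.0635]
xyz [-0.0735  0.      0.    ] rot [0. 0. 0.]
xyz [0.     0.     0.0815] rot [0. 0. 0.]
```

>>> carry_out:
  plan:
    - {"rot": [-0.04,0.012,-0.012],"xyz": [-0.006,0.008,-0.01],"grip": 60}
    - {"rot": [-0.09,0.03,-0.027],"xyz": [-0.018,0.022,-0.025],"grip": 60}
    - {"rot": [-0.15,0.05,-0.045],"xyz": [-0.03,0.037,-0.042],"grip": 60}
    - {"rot": [-0.19,0.06,-0.057],"xyz": [-0.04,0.049,-0.055],"grip": 60}
    - {"rot": [-0.211,0.068,-0.063],"xyz": [-0.046,0.055,-0.061],"grip": 60}
    - {"rot": [-0.211,0.068,-0.063],"xyz": [-0.046,0.055,-0.061],"grip": 60}
    - {"rot": [-0.211,0.068,-0.063],"xyz": [-0.046,0.055,-0.061],"grip": 60}

```text
clock: 20.63
tool_pos: [0.5798, 0.0224, 0.2702]
eef_rot: [-0.117, 0.993, -0.001, -0.0]
contact_force: [0.1, -0.0, -0.1]
opening: 0.514
finger_force: 0.0
```

>>> carry_out:
  plan:
    - {"rot": [0,0,0],"xyz": [-0.01,0,0],"grip": 60}
    - {"rot": [0,0,0],"xyz": [-0.03,0,0],"grip": 60}
    - {"rot": [0,0,0],"xyz": [-0.05,0,0],"grip": 60}
    - {"rot": [0,0,0],"xyz": [-0.067,0,0],"grip": 60}
    - {"rot": [0,0,0],"xyz": [-0.0735,0,0],"grip": 60}
    - {"rot": [0,0,0],"xyz": [-0.0735,0,0],"grip": 60}
    - {"rot": [0,0,0],"xyz": [-0.0735,0,0],"grip": 60}
    - {"rot": [0,0,0],"xyz": [-0.0735,0,0],"grip": 60}

```text
clock: 21.3
tool_pos: [0.6504, 0.04, 0.2712]
eef_rot: [-0.118, 0.993, -0.0, -0.001]
contact_force: [0.7, 0.4, -0.2]
opening: 0.765
finger_force: 0.0
```

Run:
```python
from g import *
st()
plan([(F(.0435,0,.1885),FY,0)])
```

```text
21.3 pos [0.6504 0.04   0.2712] F [ 4.110e-02 -2.000e-04  2.712e-01] yaw 0.236 z [-0.001 -0.001 -1.   ] f [ 0.7  0.4 -0.2] op 0.765 ff 0.0 q [ 0.19  0.75 -0.65  1.42  0.47  1.12  1.28]
xyz [-0.0025  0.0003  0.0827] rot [-0.0005 -0.0015 -0.0003]
```

>>> carry_out:
  plan:
    - {"rot": [0,0,0],"xyz": [-0.0025,0,0.015],"grip": 60}
    - {"rot": [0,0,0],"xyz": [-0.0025,0,0.04],"grip": 60}
    - {"rot": [0,0,0],"xyz": [-0.0025,0,0.065],"grip": 60}
    - {"rot": [0,0,0],"xyz": [-0.0025,0,0.08],"grip": 60}
    - {"rot": [0,0,0],"xyz": [-0.0025,0,0.083],"grip": 60}
    - {"rot": [0,0,0],"xyz": [-0.0025,0,0.083],"grip": 60}
    - {"rot": [0,0,0],"xyz": [-0.0025,0,0.083],"grip": 60}

```text
clock: 21.88
tool_pos: [0.6544, 0.0413, 0.1898]
eef_rot: [-0.118, 0.993, 0.0, 0.001]
contact_force: [0.8, -0.2, 1.1]
opening: 0.764
finger_force: 0.0
```

>>> carry_out:
  plan:
    - {"rot": [0,0,0],"xyz": [0,0,0],"grip": 255}
    - {"rot": [0,0,0],"xyz": [0,0,0],"grip": 255}
    - {"rot": [0,0,0],"xyz": [0,0,0],"grip": 255}
    - {"rot": [0,0,0],"xyz": [0,0,0],"grip": 255}
    - {"rot": [0,0,0],"xyz": [0,0,0],"grip": 255}
    - {"rot": [0,0,0],"xyz": [0,0,0],"grip": 255}
    - {"rot": [0,0,0],"xyz": [0,0,0],"grip": 255}
    - {"rot": [0,0,0],"xyz": [0,0,0],"grip": 255}
  squeeze: 30

```text
clock: 22.55
tool_pos: [0.6543, 0.0413, 0.1887]
eef_rot: [-0.118, 0.993, 0.0, 0.0]
contact_force: [-0.8, -0.4, 0.7]
opening: 0.287
finger_force: 29.9
```

Run:
```python
from g import *
st()
# arc rows: ball delta from j0 to 0, tool-down frame (x tool=-fixture x, z tool=-z)
b=lambda j:np.array([.046-.115*np.cos(j+.349),.0916+.115*np.sin(j+.349)])
for a,e in((1.2,.85),(.85,.5),(.5,.15),(.15,-.03)):
    for k in range(1,8):
        d=b(a+(e-a)*k/7)-b(a);print((-d).round(4).tolist(),end=" ")
    print()
```

```text
22.55 pos [0.6543 0.0413 0.1887] F [4.510e-02 1.000e-04 1.887e-01] yaw 0.2358 z [ 0.     0.001 -1.   ] f [-0.8 -0.4  0.7] op 0.287 ff 29.9 q [ 0.18  0.84 -0.61  1.5   0.54  0.97  1.22]
[0.0057, 0.0003] [0.0115, 0.0008] [0.0172, 0.0017] [0.0228, 0.0028] [0.0284, 0.0042] [0.0339, 0.0059] [0.0393, 0.0078] 
[0.0053, 0.0022] [0.0105, 0.0047] [0.0155, 0.0074] [0.0205, 0.0104] [0.0252, 0.0137] [0.0298, 0.0171] [0.0342, 0.0208] 
[0.0042, 0.0039] [0.0082, 0.008] [0.012, 0.0123] [0.0156, 0.0168] [0.019, 0.0215] [0.0221, 0.0263] [0.025, 0.0313] 
[0.0014, 0.0026] [0.0027, 0.0053] [0.0039, 0.0079] [0.0051, 0.0107] [0.0062, 0.0134] [0.0073, 0.0162] [0.0082, 0.019]
```

>>> carry_out:
  plan:
    - {"rot": [0,0,0],"xyz": [0.0057,0,0.0003],"grip": 255}
    - {"rot": [0,0,0],"xyz": [0.0115,0,0.0008],"grip": 255}
    - {"rot": [0,0,0],"xyz": [0.0172,0,0.0017],"grip": 255}
    - {"rot": [0,0,0],"xyz": [0.0228,0,0.0028],"grip": 255}
    - {"rot": [0,0,0],"xyz": [0.0284,0,0.0042],"grip": 255}
    - {"rot": [0,0,0],"xyz": [0.0339,0,0.0059],"grip": 255}
    - {"rot": [0,0,0],"xyz": [0.0393,0,0.0078],"grip": 255}

```text
clock: 23.13
tool_pos: [0.6155, 0.032, 0.1809]
eef_rot: [-0.118, 0.993, 0.0, 0.0]
contact_force: [3.5, -0.4, 0.8]
opening: 0.288
finger_force: 29.9
```

Run:
```python
from g import *
import cv2
st()
b=r.snapshot("scene")[130:310,260:400,::-1]
cv2.imwrite("pics/lev1.png",cv2.resize(b,None,fx=3,fy=3,interpolation=2))
```

```text
23.13 pos [0.6155 0.032  0.1809] F [5.300e-03 1.000e-04 1.809e-01] yaw 0.2359 z [ 0.001  0.001 -1.   ] f [ 3.5 -0.4  0.8] op 0.288 ff 29.9 q [ 0.2   0.8  -0.6   1.64  0.56  0.88  1.18]
```

View pics/lev1.png

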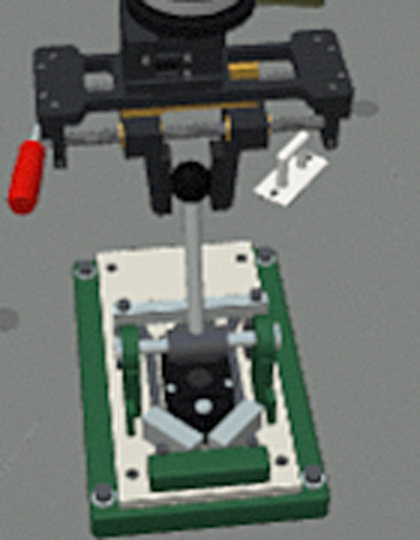

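The ball, at about (188,182), is held between the fingers and follows the tool, with the housing still home. I'll continue the arc.

>>> carry_out:
  plan:
    - {"rot": [0,0,0],"xyz": [0.0053,0,0.0022],"grip": 255}
    - {"rot": [0,0,0],"xyz": [0.0105,0,0.0047],"grip": 255}
    - {"rot": [0,0,0],"xyz": [0.0155,0,0.0074],"grip": 255}
    - {"rot": [0,0,0],"xyz": [0.0205,0,0.0104],"grip": 255}
    - {"rot": [0,0,0],"xyz": [0.0252,0,0.0137],"grip": 255}
    - {"rot": [0,0,0],"xyz": [0.0298,0,0.0171],"grip": 255}
    - {"rot": [0,0,0],"xyz": [0.0342,0,0.0208],"grip": 255}

```text
clock: 23.77
tool_pos: [0.5817, 0.0238, 0.1597]
eef_rot: [-0.118, 0.993, 0.0, -0.0]
contact_force: [1.0, -1.4, 4.9]
opening: 0.293
finger_force: 29.5
```

>>> carry_out:
  plan:
    - {"rot": [0,0,0],"xyz": [0.0042,0,0.0039],"grip": 255}
    - {"rot": [0,0,0],"xyz": [0.0082,0,0.008],"grip": 255}
    - {"rot": [0,0,0],"xyz": [0.012,0,0.0123],"grip": 255}
    - {"rot": [0,0,0],"xyz": [0.0156,0,0.0168],"grip": 255}
    - {"rot": [0,0,0],"xyz": [0.019,0,0.0215],"grip": 255}
    - {"rot": [0,0,0],"xyz": [0.0221,0,0.0263],"grip": 255}
    - {"rot": [0,0,0],"xyz": [0.025,0,0.0313],"grip": 255}

```text
clock: 24.35
tool_pos: [0.5578, 0.018, 0.1285]
eef_rot: [-0.118, 0.993, 0.0, -0.0]
contact_force: [-1.3, -2.0, 7.7]
opening: 0.295
finger_force: 28.9
```

Run:
```python
from g import *
st()
```

```text
24.35 pos [0.5578 0.018  0.1285] F [-5.410e-02  1.000e-04  1.285e-01] yaw 0.2358 z [-0.  0. -1.] f [-1.3 -2.   7.7] op 0.295 ff 28.9 q [ 0.2   0.81 -0.54  1.86  0.65  0.66  1.08]
```

>>> carry_out:
  plan:
    - {"rot": [0,0,0],"xyz": [0.0014,0,0.0026],"grip": 255}
    - {"rot": [0,0,0],"xyz": [0.0027,0,0.0053],"grip": 255}
    - {"rot": [0,0,0],"xyz": [0.0039,0,0.0079],"grip": 255}
    - {"rot": [0,0,0],"xyz": [0.0051,0,0.0107],"grip": 255}
    - {"rot": [0,0,0],"xyz": [0.0062,0,0.0134],"grip": 255}
    - {"rot": [0,0,0],"xyz": [0.0073,0,0.0162],"grip": 255}
    - {"rot": [0,0,0],"xyz": [0.0082,0,0.019],"grip": 255}
  squeeze: 45

```text
clock: 24.93
tool_pos: [0.55, 0.0161, 0.1097]
eef_rot: [-0.118, 0.993, 0.0, 0.0]
contact_force: [-2.3, -2.1, 21.6]
opening: 0.281
finger_force: 42.2
```

```bash
cat > lev.py <<'E'
from g import *
from h import proj,world
from scipy import ndimage
def lever():
    I=r.snapshot("scene");pose=[*FX[:2],FY,0];m=(I.max(2)<60).astype(float)
    js=np.linspace(-.1,.6,36);c=[]
    for j in js:
        u=proj("scene",world(pose,np.array([[.046-.115*np.cos(j+.349),0,.0916+.115*np.sin(j+.349)]])))[0]
        yy,xx=np.indices(m.shape);k=np.hypot(xx-u[0],yy-u[1])<5.5;c.append(m[k].mean())
    return list(zip(js.round(2),np.round(c,2)))
E
python3 - <<'E'
from lev import *
import cv2
st();print(lever()[::2])
b=r.snapshot("scene")[130:310,260:400,::-1]
cv2.imwrite("pics/lev2.png",cv2.resize(b,None,fx=3,fy=3,interpolation=2))
E
```

```text
24.93 pos [0.55   0.0161 0.1097] F [-6.210e-02  1.000e-04  1.097e-01] yaw 0.2358 z [ 0.  0. -1.] f [-2.3 -2.1 21.6] op 0.281 ff 42.2 q [ 0.19  0.83 -0.51  1.89  0.68  0.61  1.04]
[(np.float64(-0.1), np.float64(0.69)), (np.float64(-0.06), np.float64(0.82)), (np.float64(-0.02), np.float64(0.91)), (np.float64(0.02), np.float64(0.96)), (np.float64(0.06), np.float64(0.93)), (np.float64(0.1), np.float64(0.82)), (np.float64(0.14), np.float64(0.75)), (np.float64(0.18), np.float64(0.66)), (np.float64(0.22), np.float64(0.58)), (np.float64(0.26), np.float64(0.53)), (np.float64(0.3), np.float64(0.47)), (np.float64(0.34), np.float64(0.43)), (np.float64(0.38), np.float64(0.39)), (np.float64(0.42), np.float64(0.36)), (np.float64(0.46), np.float64(0.36)), (np.float64(0.5), np.float64(0.36)), (np.float64(0.54), np.float64(0.37)), (np.float64(0.58), np.float64(0.41))]
```

View pics/lev2.png

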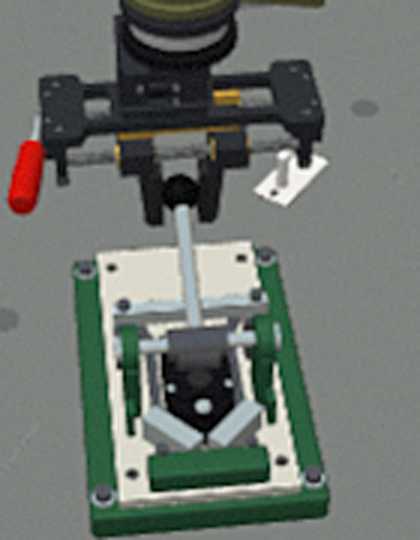

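The lever is nearly level, with the ball at about (180,190) and j estimated at 0.03. I'll press down 4 mm more to make sure it reaches the stop.

>>> carry_out:
  plan:
    - {"rot": [0,0,0],"xyz": [0.0005,0,0.001],"grip": 255}
    - {"rot": [0,0,0],"xyz": [0.001,0,0.002],"grip": 255}
    - {"rot": [0,0,0],"xyz": [0.0013,0,0.003],"grip": 255}
    - {"rot": [0,0,0],"xyz": [0.0015,0,0.004],"grip": 255}
    - {"rot": [0,0,0],"xyz": [0.0015,0,0.004],"grip": 255}

```text
clock: 25.45
tool_pos: [0.5501, 0.0161, 0.1084]
eef_rot: [-0.118, 0.993, -0.0, 0.002]
contact_force: [-4.9, -3.3, 28.4]
opening: 0.283
finger_force: 41.9
```

Run:
```python
from lev import *
st();print([(float(a),float(b)) for a,b in lever()[:14]])
```

```text
25.45 pos [0.5501 0.0161 0.1084] F [-0.0621  0.      0.1084] yaw 0.2359 z [ 0.004 -0.    -1.   ] f [-4.9 -3.3 28.4] op 0.283 ff 41.9 q [ 0.18  0.83 -0.5   1.89  0.69  0.6   1.04]
[(-0.1, 0.69), (-0.08, 0.75), (-0.06, 0.82), (-0.04, 0.85), (-0.02, 0.91), (0.0, 0.93), (0.02, 0.95), (0.04, 0.95), (0.06, 0.92), (0.08, 0.88), (0.1, 0.81), (0.12, 0.79), (0.14, 0.74), (0.16, 0.68)]
```

>>> carry_out:
  plan:
    - {"rot": [0,0,0],"xyz": [0,0,0],"grip": 60}
    - {"rot": [0,0,0],"xyz": [0,0,0],"grip": 60}
    - {"rot": [0,0,0],"xyz": [0,0,0],"grip": 60}
    - {"rot": [0,0,0],"xyz": [0,0,0],"grip": 60}
    - {"rot": [0,0,0],"xyz": [0,0,-0.01],"grip": 60}
    - {"rot": [0,0,0],"xyz": [0,0,-0.03],"grip": 60}
    - {"rot": [0,0,0],"xyz": [0,0,-0.06],"grip": 60}
    - {"rot": [0,0,0],"xyz": [0,0,-0.09],"grip": 60}

```text
clock: 26.17
tool_pos: [0.5481, 0.0162, 0.1964]
eef_rot: [-0.118, 0.993, 0.001, -0.001]
contact_force: [1.0, -0.4, -0.3]
opening: 0.763
finger_force: 0.0
```

>>> carry_out:
  plan:
    - {"rot": [0,0,0],"xyz": [0.01,0,-0.005],"grip": 60}
    - {"rot": [0,0,0],"xyz": [0.03,0,-0.015],"grip": 60}
    - {"rot": [0,0,0],"xyz": [0.06,0,-0.03],"grip": 60}
    - {"rot": [0,0,0],"xyz": [0.08,0,-0.04],"grip": 60}
    - {"rot": [0,0,0],"xyz": [0.09,0,-0.04],"grip": 60}
    - {"rot": [0,0,0],"xyz": [0.09,0,-0.04],"grip": 60}

```text
clock: 26.67
tool_pos: [0.4586, -0.0062, 0.236]
eef_rot: [-0.118, 0.993, -0.001, -0.001]
contact_force: [0.0, -0.2, -0.7]
opening: 0.763
finger_force: 0.0
```

Run:
```python
from lev import *
import cv2
st();print([(float(a),float(b)) for a,b in lever()[:14]])
a=r.snapshot("top")[110:230,260:365,::-1];b=r.snapshot("scene")[170:310,265:385,::-1]
cv2.imwrite("pics/fin.png",np.hstack([cv2.resize(a,(400,457),interpolation=2),cv2.resize(b,(400,457),interpolation=2)]))
```

```text
26.67 pos [ 0.4586 -0.0062  0.236 ] F [-1.562e-01 -2.000e-04  2.360e-01] yaw 0.2358 z [-0.002 -0.001 -1.   ] f [ 0.  -0.2 -0.7] op 0.763 ff 0.0 q [ 0.35  0.55 -0.67  2.03  0.51  0.73  1.17]
[(-0.1, 0.67), (-0.08, 0.74), (-0.06, 0.81), (-0.04, 0.85), (-0.02, 0.91), (0.0, 0.93), (0.02, 0.96), (0.04, 0.95), (0.06, 0.91), (0.08, 0.87), (0.1, 0.8), (0.12, 0.78), (0.14, 0.73), (0.16, 0.67)]
```

View pics/fin.png

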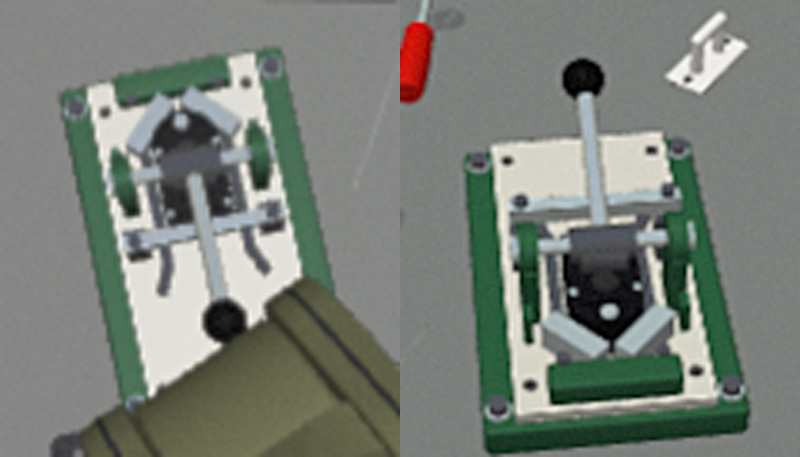

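The top crop shows the lever down, with its ball at about (225,322), and nothing touching it. In the scene crop the housing's nose is still seated in the V at about (610,312). The lever angle reads about 0.02–0.03 and did not move on release, so I'm handing in.

```bash
python3 -c "
from plant import r
print(r.finish_job())"
```

```text
the job is handed in; nothing more can be done
None
```

I handed in the job: the round-nosed housing was seated in the V-locator with the cam lever thrown down over it (about 0.03 rad by camera) and the gripper clear. I had no direct reading of the clamp force, and the hand-in returned no verdict.

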